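# Hot bars back in their own cradles

### The arm

A 6-joint arm with a two-finger parallel gripper is mounted at the origin on a cart in front of the work surface, level with it; the furniture and walls round the work are solid. World frame = base frame: x ahead of the robot, y to its left, z up, the work surface at z = 0. Lengths are in m, angles in rad, forces in N, time in s.
With the tool pointing down it reaches from about 0.35 to 0.725 m from the base axis. Payload 4.3 kg.
Tool frame: the origin (TCP) lies on the centre line of the jaws, within the pads' length; the fingertips stand 17 mm ahead of it and the grasp point (between the pads) lies 2 mm behind it; z points along the fingers, y is the direction in which the jaws open and shut (so a half turn about z gives the same grasp; the last joint's range is limited). The gripper opens to 85 mm and grips with 20 to 120 N. Pads are 22 mm wide; open, the fingers measure 114 mm over their backs; the gripper's body (76 mm by 85 mm) begins 54 mm behind the grasp point. The pads swing forward as they close: fully open they stand 13 mm farther back than shut.
Start: joints at [1.124, 0.377, 0.081, 1.274, 0, 1.46], TCP at [0.19, 0.543, 0.214] pointing down, gripper open.
Joint ranges: [-2.72, 2.72], [-0.84, 1.66], [-1.02, 1.22], [-1.77, 2.12], [-1.37, 1.28], [-3.14, 3.14]. Speed limits (rad/s): [2.57, 2.57, 3.14, 3.14, 3.14, 3.14].

### API

Orientations are given as a unit quaternion [x, y, z, w].
In Python, from workcell import observe, capture, camera_model, sign_off gives the robot as it stands.
- The arm moves only by the shell command python3 -m pendant 'ROWS'. ROWS is JSON, a list of rows, each a list of 7 numbers: the opening, from 0 (shut) to 1 (fully open), then the shift along the tool's x, y, z in cm, then the turn, a rotation vector about the tool's x, y, z in degrees. A call has exactly 5 rows; each row shifts and turns the commanded pose from where the row before left it, along the tool's axes as they then stand; what a row does not reach is not made up. A row lasts 1/12 s, in which the tool goes at most 41.7 mm and 7.16 degrees, less where a joint would pass 70% of its speed; a pose out of reach is approached as far as the arm can. A call with a gripper value outside its range is refused whole. The fingers move at their own pace and stop on an object; the grip force is fixed at half the most. Time passes only in rows, so rows that do not move let the fingers close, or fill a call up. It gives the time, the measured TCP pose, the force and the opening at its end, in the units of the state.
- observe(): the state, without advancing time (a new reading comes with each control period).
- capture(name): name is "scene" or "top" or "wrist"; returns (picture, depth): 420x560x3 uint8, red, green, blue; 420x560 float32, m along the optical axis (not along the pixel's ray), 0 where there is no reading.
- camera_model(name): a dict with "fov_y" (degrees; the focal length in pixels is half the picture's height over the tangent of half this angle, whatever the lens; pixels are square), "cx", "cy" (the principal point, pixels), "rvec" (rotation vector, rad) and "tvec" (3), from world to camera coordinates, as OpenCV has them. Camera axes: x right, y down, z forward; pixel columns grow to the right and rows downward; lengths in m; the calibration is good to about 2 mm. A picture is of the moment at which its call begins: read the wrist's pose just before it. camera_model takes no time and is no camera call; for the wrist camera it gives the pose at the moment of the call.
- sign_off(): hands the job in, once; it reports no verdict.
The state is a dict: "clock": time; "joints": joint angles; "qd": joint speeds; "joint_efforts": joint torques, N m; "ee_pos": TCP position; "tcp_rot": TCP orientation; "contact_force": force on the tool from outside, world axes, zero at the start; "torque": the same for the moment, N m; "width": finger opening in m.
Only numpy, scipy, OpenCV 4.12 (cv2) and the standard library are available. Lean on these libraries where they do the work, as an engineer would, in place of code of your own. Each camera call takes 0.05 s, during which the arm holds its last target. There are 200 camera calls.

### The job

The three copper hot bars were put back in the wrong storage cradles: the long one even lies across the top of the short cradle because its own is taken. Move the bars round so that each lies fully down in the cradle made for its length, steel edge upward; the empty rubber pad is there to park one on the way. Set each bar down before letting go of it rather than dropping it, never tip one over, and leave the tin, the brass weight and the reel where they are.

Things in the scene. Friction and masses are not known exactly. Their poses are not given: they have to be found in the camera images.
- bar_long: Long hot bar, loose, 0.15-0.3 kg: copper bar, grey steel blade along its top, screws in its sides. Copper body 18 wide (x) by 85 long (y) by 16 mm high, 22 high over the blade; grip it across the 18 mm. Origin: centre of its underside, z up; the copper is centred 1.4 mm to +x of it. At the start it lies skew on top of the short cradle, underside 15 mm above the worktop.
- bar_medium: Medium hot bar, loose, 0.1-0.22 kg: same kind, copper body 18 wide (x) by 63 long (y) by 16 mm high, 22 high over the blade. Origin: centre of its underside, z up. At the start it lies loosely in the long cradle.
- bar_short: Short hot bar, loose, 0.08-0.15 kg: same kind, copper body 18 wide (x) by 42 long (y) by 16 mm high, 22 high over the blade. Origin: centre of its underside, z up. At the start it lies loosely in the medium cradle.
- cradle_long: Cradle of the long bar: black plastic, fixed, 50 (x) by 115 (y) by 15 mm high. Base plate 6 mm thick with a U-shaped saddle at each end; pocket 95 long (y), 30 wide (x), 9 mm deep, its floor 6 mm above the worktop. The pocket's middle 77 mm is open at both sides for the fingers, down to the base plate. Origin: centre of its underside, below the pocket's middle, z up.
- cradle_medium: Cradle of the medium bar: black plastic, fixed, 50 (x) by 93 (y) by 15 mm high. Base plate 6 mm thick with a U-shaped saddle at each end; pocket 73 long (y), 30 wide (x), 9 mm deep, its floor 6 mm above the worktop. The pocket's middle 55 mm is open at both sides for the fingers, down to the base plate. Origin: centre of its underside, below the pocket's middle, z up.
- cradle_short: Cradle of the short bar: black plastic, fixed, 50 (x) by 72 (y) by 15 mm high. Base plate 6 mm thick with a U-shaped saddle at each end; pocket 52 long (y), 30 wide (x), 9 mm deep, its floor 6 mm above the worktop. The pocket's middle 34 mm is open at both sides for the fingers, down to the base plate. Origin: centre of its underside, below the pocket's middle, z up.
- pad: Flat black rubber pad, 66 (its x) by 116 (its y) by 3 mm thick, stays put, empty at the start: a free spot for one bar. Origin: centre of its underside on the worktop.
- clip_tin: Bystander: shallow round grey tin, 55 mm across, 16 mm high, loose. Origin: centre of its underside. Leave it alone.
- weight: Bystander: small brass weight with a knob, 22 mm across, 36 mm high, loose. Origin: centre of its underside. Leave it alone.
- reel_a: Bystander: flat white reel with an orange core, 64 mm across, 12 mm high, loose. Origin: centre of its underside. Leave it alone.

How it is judged:
At the end, for the whole second after the job is handed in: Each hot bar lies at rest, steel edge up and level within 0.08 rad, in the cradle of its own length: its underside on the pocket floor (within 2 mm), its centre within 12 mm of the cradle's and its length along the pocket (horizontal distance between bar_long and cradle_long below 0.012 m and z of bar_long in the frame of cradle_long below 0.008 m and angle between the y axis of bar_long and the y axis of cradle_long, either way round below 0.35 rad and angle between each of bar_long, bar_medium, bar_short's own z axis and vertical below 0.08 rad and linear speed of each of bar_long, bar_medium, bar_short below 0.02 m/s and horizontal distance between bar_medium and cradle_medium below 0.012 m and z of bar_medium in the frame of cradle_medium below 0.008 m and angle between the y axis of bar_medium and the y axis of cradle_medium, either way round below 0.35 rad and horizontal distance between bar_short and cradle_short below 0.012 m and z of bar_short in the frame of cradle_short below 0.008 m and angle between the y axis of bar_short and the y axis of cradle_short, either way round below 0.35 rad); the robot touches nothing.
It fails at once if a hot bar is tipped over (more than 0.8 rad) (angle between any of bar_long, bar_medium, bar_short's own z axis and vertical above 0.8 rad).
It fails at once if a hot bar is dropped (falls freely faster than 0.6 m/s, about 2 cm) ((linear speed of bar_long above 0.6 m/s and contact force between bar_long and the fingers below 0.05 N) or (linear speed of bar_medium above 0.6 m/s and contact force between bar_medium and the fingers below 0.05 N) or (linear speed of bar_short above 0.6 m/s and contact force between bar_short and the fingers below 0.05 N)).
It fails at once if the tin, the weight or the reel is moved by more than 20 mm (distance of any of clip_tin, weight, reel_a from where it was at the start of the episode above 0.02 m).
It also fails if it takes over 120 s, if anything falls off the work surface, if the arm or the gripper's body presses on something with over 40 N, if the wrist force passes 120 N, or if a joint passes its speed limit or range.

## Working session

There is one attempt and no reset: what is moved stays moved. The work goes in short steps, Python scripts to look and compute and a shell command to move; the robot and the scene stay as the last step left them, time stands still between calls to the robot, and variables do not carry over. Pictures are saved under pics/ and viewed, about 12 in all and at most 16, crops included, and the job is handed in when it is done.

```bash
mkdir -p pics; ls
python3 - <<'E'
from workcell import *
import cv2
print(observe())
for n in("scene","top"):
    p,d=capture(n);cv2.imwrite(f"pics/{n}0.png",p[:,:,::-1]);import numpy as np;np.save(f"pics/{n}0.npy",d);print(camera_model(n))
E
```

```text
pics
{'clock': 0.0, 'joints': array([ 1.12368147e+00,  3.78114552e-01,  7.96226944e-02,  1.27436548e+00,
       -1.50784611e-05,  1.46051664e+00]), 'qd': array([-7.50944039e-05,  1.06949706e-03, -1.79797218e-03, -1.37144975e-03,
       -1.35327254e-03, -5.89698311e-04]), 'joint_efforts': array([ 7.31954005e-04, -4.63613355e+01,  2.69871730e+01,  2.08420039e-02,
       -4.35325580e-05, -2.63506870e-06]), 'ee_pos': array([0.18973037, 0.54207478, 0.21283025]), 'tcp_rot': array([ 1.67622436e-01,  9.85850728e-01, -9.92814930e-04, -2.76246630e-04]), 'contact_force': array([ 0.62507323, -0.15566289,  0.49180671]), 'torque': array([ 0.06871175,  0.00015689, -0.00375486]), 'width': 0.08536713369451199}
{'fov_y': 57.73098716506857, 'cx': 282.77556239836184, 'cy': 204.93622730933248, 'rvec': array([ 2.07219735, -0.86697728,  0.41460935]), 'tvec': array([-0.36220955,  0.26208233,  0.62855291])}
{'fov_y': 50.3051104073064, 'cx': 277.1549134371823, 'cy': 213.18038792649898, 'rvec': array([ 2.15796268, -2.10462863,  0.17611893]), 'tvec': array([0.0162705 , 0.52287518, 1.07343441])}
```

```bash
python3 -c "
import cv2
p=cv2.imread('pics/top0.png');cv2.imwrite('pics/top0b.png',cv2.resize(p,(800,600),interpolation=cv2.INTER_CUBIC))"
```

```text
(no output)
```

View pics/top0b.png

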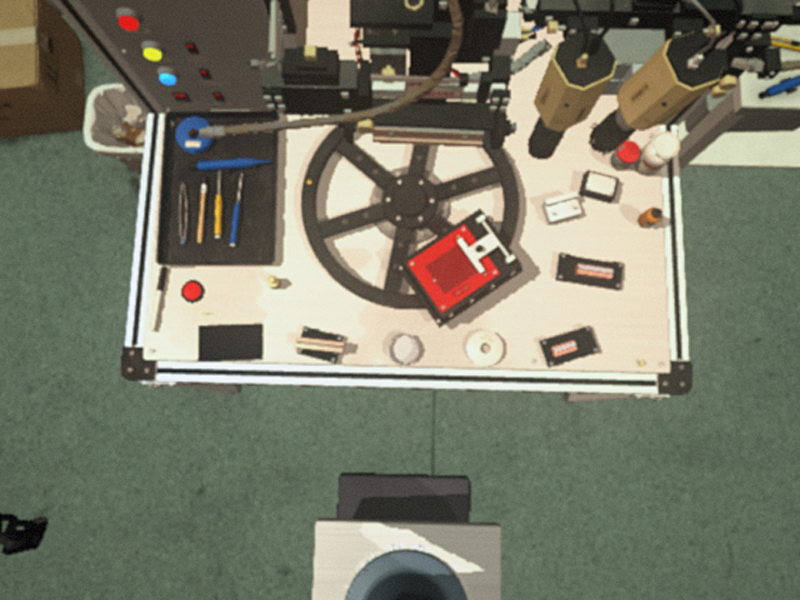

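View pics/scene0.png

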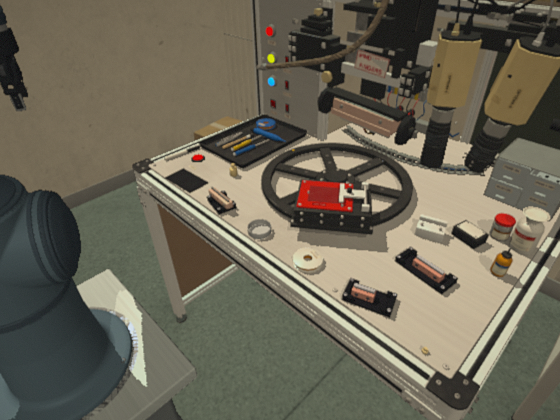

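The top view (800-px scale) shows the pad at (230,341), the short cradle with the long bar on top at (321,344), the medium cradle with the short bar at (569,346), and the long cradle with the medium bar at (590,270). The tin is at (406,348), the reel at (485,348) and the weight at (273,281).

```bash
cat > h.py <<'E'
import numpy as np, cv2
from workcell import *
from scipy.spatial.transform import Rotation as R
def cam(n):
    m=camera_model(n); f=210/np.tan(np.radians(m['fov_y']/2))
    K=np.array([[f,0,m['cx']],[0,f,m['cy']],[0,0,1]]); return K,R.from_rotvec(m['rvec']).as_matrix(),np.array(m['tvec'])
def ray(c,u,v,z):
    K,r,t=c; o=-r.T@t; d=r.T@np.linalg.solve(K,[u,v,1]); return o+d*(z-o[2])/d[2]
def ortho(img,c,cx,cy,z,sz,s=1000.):   # patch centred (cx,cy), size sz (x,y) m, s px/m; rows: -x, cols: -y
    K,r,t=c; H=K@np.column_stack([r[:,0],r[:,1],r[:,2]*z+t])
    A=np.array([[0,-1/s,cx+sz[0]/2],[-1/s,0,cy+sz[1]/2],[0,0,1.]])
    return cv2.warpPerspective(img,H@A,(int(sz[1]*s),int(sz[0]*s)),flags=cv2.INTER_CUBIC|cv2.WARP_INVERSE_MAP)
def err(): # pose
    o=observe(); return o['ee_pos'],R.from_quat(o['tcp_rot'])
def rel(p,yaw,deg=True): 
    """shift (cm, tool axes) and turn (deg about tool z) to reach p pointing down, jaw (tool y) axis at world angle yaw (mod 180)"""
    e,r=err(); M=r.as_matrix(); s=M.T@(np.array(p)-e)*100
    cur=np.degrees(np.arctan2(M[1,1],M[0,1])); d=(yaw-cur+90)%180-90
    print('shift cm',s.round(2),'turn about tool z',round(-d,1),'j6',observe()['joints'][5].round(2),'tilt',np.degrees(np.arccos(-M[2,2])).round(2))
E
python3 - <<'E'
from h import *
c=cam('top')
for n,u,v,z in [('pad',230,341,.003),('cs',321,344,.015),('cm',569,346,.015),('cl',590,270,.015),('tin',406,348,.016),('reel',485,348,.012),('weight',273,281,.03),('camT',0,0,0)]:
    print(n,ray(c,u*.7,v*.7,z).round(3))
K,r,t=cam('wrist');e,q=err();print('wrist cam pos in tool',(q.as_matrix().T@(-r.T@t-e)).round(3));print('cam axes in tool',(q.as_matrix().T@r.T).round(2),K[0,0])
print('toolaxes',q.as_matrix().round(3))
E
```

```text
pad [0.455 0.326 0.003]
cs [0.453 0.161 0.015]
cm [ 0.46  -0.28   0.015]
cl [ 0.599 -0.32   0.015]
tin [0.449 0.01  0.016]
reel [ 0.453 -0.131  0.012]
weight [0.562 0.25  0.03 ]
camT [1.123 0.83  0.   ]
wrist cam pos in tool [ 0.069 -0.    -0.16 ]
cam axes in tool [[-0.   -0.96 -0.28]
 [ 1.   -0.    0.  ]
 [-0.   -0.28  0.96]] 319.6575369943382
toolaxes [[-0.944  0.33  -0.001]
 [ 0.33   0.944 -0.002]
 [ 0.    -0.002 -1.   ]]
```

```bash
python3 -m pendant '[[1,-2.5,-1.8,0.4,0,0,0],[1,-2.5,-1.8,0.4,0,0,0],[1,-2.5,-1.8,0.4,0,0,0],[1,-2.5,-1.8,0.4,0,0,0],[1,-2.5,-1.8,0.4,0,0,0]]'
python3 -m pendant '[[1,-2.5,-1.8,0.4,0,0,0],[1,-2.5,-1.8,0.4,0,0,0],[1,-2.5,-1.8,0.4,0,0,0],[1,-2.5,-1.8,0.4,0,0,0],[1,-2.5,-1.8,0.4,0,0,0]]'
python3 -m pendant '[[1,-2.5,-1.8,0.4,0,0,0],[1,-2.5,-1.8,0.4,0,0,0],[1,-2.5,-1.8,0.4,0,0,0],[1,-2.5,-1.8,0.4,0,0,0],[1,-2.5,-1.8,0.4,0,0,0]]'
python3 -m pendant '[[1,0,0,0,0,0,7],[1,0,0,0,0,0,7],[1,0,0,0,0,0,7],[1,0,0,0,0,0,7],[1,0,0,0,0,0,7]]'
python3 -m pendant '[[1,0,0,0,0,0,7],[1,0,0,0,0,0,7],[1,0,0,0,0,0,7],[1,0,0,0,0,0,7],[1,0,0,0,0,0,7]]'
python3 - <<'E'
from h import *
rel([.453,.161,.1],0)
c=cam('wrist');p,d=capture('wrist');np.savez('pics/w1.npz',p=p,d=d,K=c[0],r=c[1],t=c[2])
cv2.imwrite('pics/w1.png',p[:,:,::-1])
E
```

```text
clock: 0.52
ee_pos: [0.2785, 0.415, 0.1932]
tcp_rot: [0.167, 0.986, -0.0, -0.0]
contact_force: [0.6, -0.1, 0.3]
width: 0.0852
clock: 0.93
ee_pos: [0.3668, 0.2887, 0.1733]
tcp_rot: [0.168, 0.986, -0.0, -0.0]
contact_force: [0.5, 0.7, 0.7]
width: 0.0856
clock: 1.35
ee_pos: [0.455, 0.1625, 0.1533]
tcp_rot: [0.168, 0.986, -0.0, -0.0]
contact_force: [0.7, 0.4, 0.1]
width: 0.0851
clock: 1.77
ee_pos: [0.4543, 0.1637, 0.1533]
tcp_rot: [0.459, 0.888, -0.0, -0.0]
contact_force: [1.1, 0.3, 0.1]
width: 0.0856
clock: 2.18
ee_pos: [0.4543, 0.1639, 0.1534]
tcp_rot: [0.705, 0.709, -0.0, -0.0]
contact_force: [-0.6, -0.6, -0.3]
width: 0.0855
shift cm [-0.28 -0.12  5.34] turn about tool z 0.4 j6 1.78 tilt 0.06
```

View pics/w1.png

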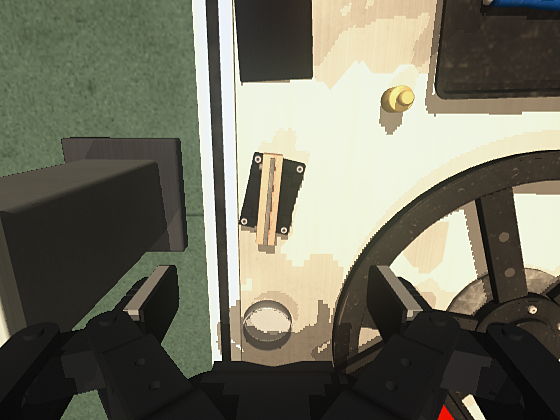

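The wrist view shows the long bar running from (270,153) to (267,247), across the short cradle, whose corner screws are at (257,160), (298,169), (284,230) and (243,222). Next I measure in rectified crops.

```bash
cat >> h.py <<'E'
def panels(f,out,cx,cy,sz,zs,s):
    w=np.load(f); c=(w['K'],w['r'],w['t'])
    L=[]
    for z in zs:
        im=ortho(w['p'][:,:,::-1].copy(),c,cx,cy,z,sz,s)
        for k in np.arange(0,max(sz),.01):
            v=int(k*s)
            for q in (0,):
                cv2.line(im,(v,0),(v,12 if round(k*100)%5 else 22),(0,255,0),1); cv2.line(im,(0,v),(12 if round(k*100)%5 else 22,v),(0,255,0),1)
        L.append(im)
    cv2.imwrite(out,np.hstack(L))
E
python3 - <<'E'
from h import *
panels('pics/w1.npz','pics/w1o.png',.453,.161,(.11,.13),(.031,.015),3000)
E
```

```text
(no output)
```

View pics/w1o.png

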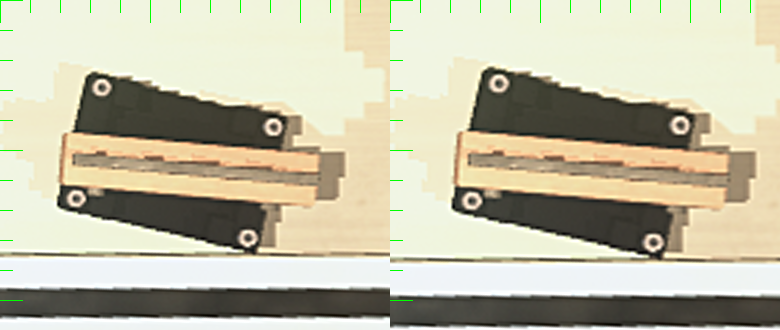

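Run:
```python
from h import *
w=np.load('pics/w1.npz');K,r,t=w['K'],w['r'],w['t']
for u,v in [(205,200),(214,200),(222,200),(232,200),(268,180),(262,200),(250,200),(290,200),(320,200)]:
    d=w['d'][v,u]; print(u,v,(r.T@(d*np.linalg.solve(K,[u,v,1])-t)).round(4))
rel([.4517,.1627,.07],-4.4)
```

```text
205 200 [ 0.3864  0.1545 -0.0039]
214 200 [ 0.3953  0.1542 -0.0055]
222 200 [ 0.4036  0.1544 -0.0048]
232 200 [ 0.4141  0.1549 -0.0029]
268 180 [0.4512 0.182  0.031 ]
262 200 [0.4458 0.1635 0.0308]
250 200 [0.4331 0.1572 0.0057]
290 200 [0.4727 0.1574 0.0056]
320 200 [ 5.034e-01  1.561e-01 -5.000e-04]
shift cm [-0.12 -0.25  8.34] turn about tool z 4.5 j6 1.78 tilt 0.06
```

```bash
python3 -m pendant '[[0.6,-0.12,-0.25,2,0,0,0],[0.6,0,0,2.2,0,0,4.5],[0.6,0,0,2.2,0,0,0],[0.6,0,0,2,0,0,0],[0.6,0,0,0,0,0,0]]'
python3 -c "
from h import *
rel([.4517,.1627,.028],-4.4)"
```

```text
clock: 2.65
ee_pos: [0.4486, 0.1619, 0.066]
tcp_rot: [0.729, 0.684, -0.003, -0.002]
contact_force: [-0.5, -0.4, -0.5]
width: 0.0516
shift cm [0.1  0.34 3.8 ] turn about tool z 0.7 j6 1.85 tilt 0.43
```

```bash
python3 -m pendant '[[0.6,0.1,0.2,0.6,0,0,0],[0.6,0,0,0.5,0,0,0],[0.6,0,0,0,0,0,0],[0.6,0,0,0,0,0,0],[0.6,0,0,0,0,0,0]]'
python3 -c "
from h import *
rel([.4517,.1627,.028],-4.4)"
```

```text
clock: 3.07
ee_pos: [0.4551, 0.1638, 0.0597]
tcp_rot: [0.73, 0.683, 0.001, 0.0]
contact_force: [-0.3, -0.1, 0.6]
width: 0.0514
shift cm [-0.14 -0.34  3.17] turn about tool z 0.6 j6 1.85 tilt 0.1
```

```bash
python3 -m pendant '[[0.6,-0.1,-0.3,1,0,0,0.6],[0.6,0,0,0.5,0,0,0],[0.6,0,0,0,0,0,0],[0.6,0,0,0,0,0,0],[0.6,0,0,0,0,0,0]]'
python3 -c "
from h import *
rel([.4517,.1627,.028],-4.4)"
python3 -m pendant '[[0.6,0,0,0,0,0,0],[0.6,0,0,0,0,0,0],[0.6,0,0,0,0,0,0],[0.6,0,0,0,0,0,0],[0.6,0,0,0,0,0,0]]'
python3 -c "
from h import *
rel([.4517,.1627,.028],-4.4)"
```

```text
clock: 3.48
ee_pos: [0.4516, 0.1629, 0.0442]
tcp_rot: [0.734, 0.68, 0.0, 0.0]
contact_force: [-0.5, 0.2, 0.4]
width: 0.051
shift cm [-0.02  0.01  1.62] turn about tool z 0.0 j6 1.86 tilt 0.03
clock: 3.9
ee_pos: [0.4513, 0.1629, 0.0439]
tcp_rot: [0.734, 0.679, 0.0, 0.0]
contact_force: [0.1, -0.5, 0.0]
width: 0.0511
shift cm [-0.01  0.04  1.59] turn about tool z 0.0 j6 1.86 tilt 0.01
```

```bash
python3 -m pendant '[[0.6,0,0,0.8,0,0,0],[0.6,0,0,0.8,0,0,0],[0.6,0,0,0,0,0,0],[0,0,0,0,0,0,0],[0,0,0,0,0,0,0]]'
python3 -m pendant '[[0,0,0,0,0,0,0],[0,0,0,0,0,0,0],[0,0,0,0,0,0,0],[0,0,0,0,0,0,0],[0,0,0,0,0,0,0]]'
python3 -c "
from h import *
rel([.455,.326,.1],0)"
```

```text
clock: 4.32
ee_pos: [0.4509, 0.1627, 0.0275]
tcp_rot: [0.734, 0.679, -0.0, -0.0]
contact_force: [-0.3, 0.1, -0.0]
width: 0.0279
clock: 4.73
ee_pos: [0.4514, 0.1629, 0.028]
tcp_rot: [0.734, 0.679, 0.0, 0.0]
contact_force: [0.8, 0.3, 0.2]
width: -0.0003
shift cm [16.29 -0.89 -7.2 ] turn about tool z -4.4 j6 1.86 tilt 0.03
```

Run:
```python
from h import *
c=cam('wrist');p,d=capture('wrist');np.savez('pics/w2.npz',p=p,d=d,K=c[0],r=c[1],t=c[2])
cv2.imwrite('pics/w2.png',p[:,:,::-1])
```

```text
(no output)
```

View pics/w2.png

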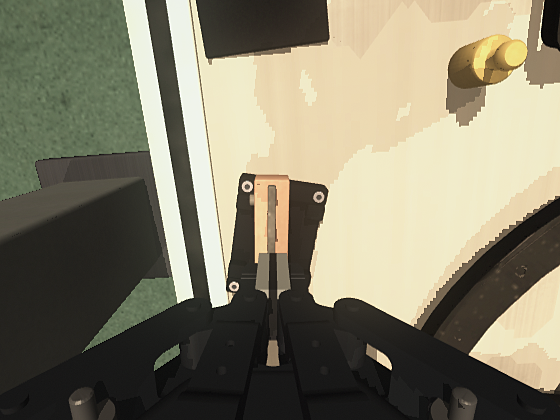

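Run:
```python
from h import *
w=np.load('pics/w2.npz');K,r,t=w['K'],w['r'],w['t']
e,q=err();M=q.as_matrix();print(e,observe()['width'])
for tp in [(.011,0,.017),(.011,.009,.017),(.011,-.009,.017),(.011,.009,-.002),(.011,.009,-.02),(.011,-.009,-.02),(.011,0,0)]:
    p=K@(r@(e+M@np.array(tp))+t); print(tp,(p[:2]/p[2]).round(0))
im=cv2.resize(w['p'][160:390,160:400,::-1],None,fx=2.5,fy=2.5,interpolation=cv2.INTER_CUBIC);cv2.imwrite('pics/w2c.png',im)
for u,v in [(262,230),(283,230),(265,260),(282,260),(265,270),(282,270),(265,290),(282,290),(245,260),(300,260)]:
    d=w['d'][v,u]; print(u,v,(r.T@(d*np.linalg.solve(K,[u,v,1])-t)).round(4))
```

```text
[0.45136919 0.16286139 0.02792489] 0.00023376043139789778
(0.011, 0, 0.017) [270. 225.]
(0.011, 0.009, 0.017) [286. 225.]
(0.011, -0.009, 0.017) [255. 225.]
(0.011, 0.009, -0.002) [287. 237.]
(0.011, 0.009, -0.02) [289. 250.]
(0.011, -0.009, -0.02) [250. 250.]
(0.011, 0, 0) [270. 235.]
262 230 [0.4485 0.1783 0.0311]
283 230 [0.4593 0.1779 0.0324]
265 260 [0.4502 0.1735 0.0579]
282 260 [0.4577 0.1725 0.0569]
265 270 [0.4504 0.1728 0.0663]
282 270 [0.4575 0.1729 0.0675]
265 290 [0.4507 0.1725 0.0822]
282 290 [0.457  0.1727 0.0833]
245 260 [0.4348 0.1509 0.0063]
300 260 [0.4687 0.1482 0.0061]
```

View pics/w2c.png

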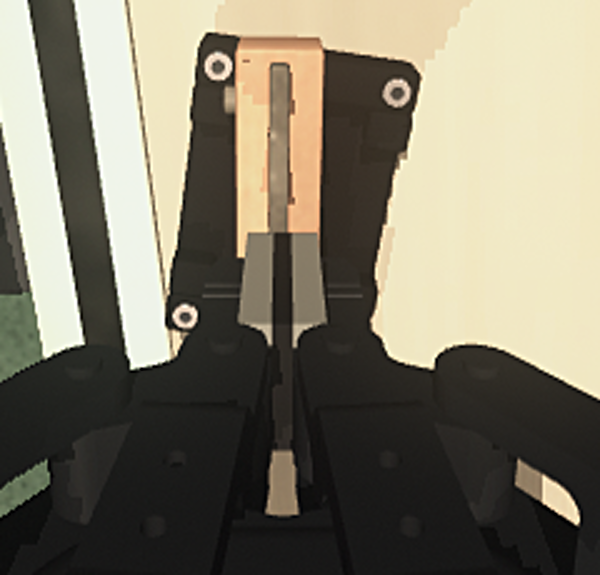

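```bash
python3 -m pendant '[[0.6,0,0,0,0,0,0],[0.6,0,0,0,0,0,0],[0.6,0,0,0,0,0,0],[0.6,0,0,0,0,0,0],[0.6,0,0,0,0,0,0]]'
cat >> h.py <<'E'
def tips(f=None):
    e,q=err();c=cam('wrist');p,d=capture('wrist')
    if f: np.savez(f,p=p,d=d,K=c[0],r=c[1],t=c[2])
    K,r,t=c; v,u=np.mgrid[0:420,0:560]; P=np.linalg.inv(K)@np.stack([u*d,v*d,d]).reshape(3,-1)
    W=(r.T@(P-t[:,None])).T; T=(W-e)@q.as_matrix(); ok=(d.ravel()>0)&(d.ravel()<.15)&(v.ravel()>180)
    return T,W,ok,u.ravel(),v.ravel()
E
python3 - <<'E'
from h import *
T,W,ok,u,v=tips('pics/w3.npz')
f=ok&(abs(T[:,0]-.0105)<.003)&(abs(T[:,1])<.06)
for s in(-1,1):
    g=f&(T[:,1]*s>0); i=np.argsort(-T[g,2])[:200]; print(s,g.sum(),'max tool z',T[g,2].max(),'inner|y|',abs(T[g,1]).min(), 'world z min',W[g,2].min())
print(observe()['width'],err()[0])
E
```

```text
clock: 5.2
ee_pos: [0.4513, 0.1628, 0.0278]
tcp_rot: [0.734, 0.679, 0.0, -0.0]
contact_force: [-0.8, 0.2, -0.2]
width: 0.0513
-1 11007 max tool z -0.02343297187985005 inner|y| 1.963494927489793e-06 world z min 0.05122964351252008
1 11035 max tool z -0.02175276036681859 inner|y| 1.060270167537359e-06 world z min 0.04955067724751879
0.05154681361099193 [0.45125555 0.16279684 0.02779877]
```

Run:
```python
from h import *
w=np.load('pics/w3.npz');d=w['d'];K,r,t=w['K'],w['r'],w['t'];e,q=err()
v,u=np.mgrid[0:420,0:560]; P=np.linalg.inv(K)@np.stack([u*d,v*d,d]).reshape(3,-1)
T=((r.T@(P-t[:,None])).T-e)@q.as_matrix()
f=(d.ravel()>0)&(T[:,2]<.03)&(abs(T[:,0]-.0105)<.004)
for a in np.arange(-.06,.06,.004):
    g=f&(abs(T[:,1]-a)<.002); print(round(a,3),g.sum(),T[g,2].max().round(4) if g.any() else '')
im=cv2.resize(w['p'][160:390,130:430,::-1],None,fx=2.5,fy=2.5,interpolation=cv2.INTER_CUBIC);cv2.imwrite('pics/w3c.png',im)
```

```text
-0.06 622 -0.0772
-0.056 1552 -0.067
-0.052 2142 0.0297
-0.048 1806 -0.0649
-0.044 480 -0.0632
-0.04 65 -0.0626
-0.036 260 -0.0277
-0.032 582 0.0298
-0.028 949 0.0299
-0.024 749 0.0296
-0.02 92 0.0292
-0.016 82 0.0233
-0.012 456 0.0229
-0.008 1009 0.0231
-0.004 1097 -0.0009
0.0 1055 -0.0024
0.004 1067 -0.0017
0.008 1100 -0.0011
0.012 849 0.0235
0.016 298 0.0238
0.02 92 0.0231
0.024 103 0.0236
0.028 971 0.0242
0.032 862 0.0295
0.036 508 0.0299
0.04 271 0.0297
0.044 155 0.0295
0.048 884 0.0297
0.052 2326 0.0297
0.056 1947 0.03
```

View pics/w3c.png

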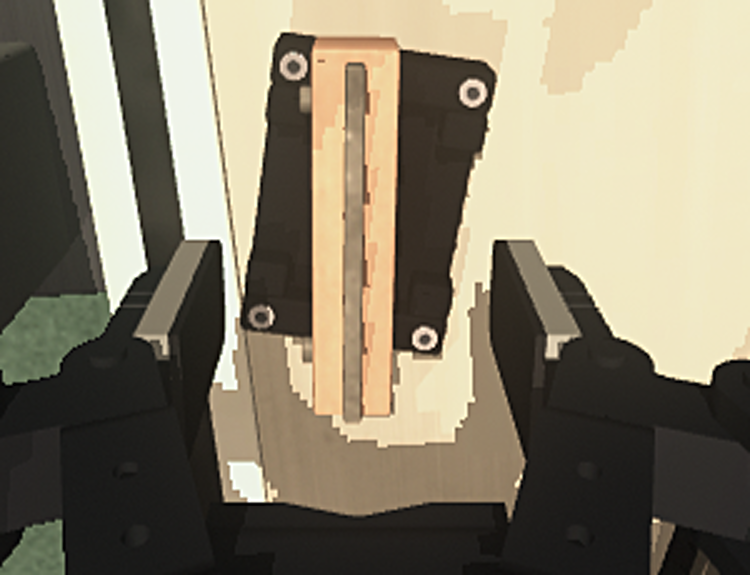

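The picture contradicts the stated tool frame. The camera pose agrees with the worktop and cradle heights, but the fingertips stand about 24 mm behind the reported TCP instead of 17 mm ahead, so the jaws closed above the bar. I'll go lower using the fingertip height seen in the image.

```bash
python3 -m pendant '[[0.6,0,0,1,0,0,0],[0.6,0,0,1,0,0,0],[0.6,0,0,0.6,0,0,0],[0.6,0,0,0,0,0,0],[0.6,0,0,0,0,0,0]]'
python3 - <<'E'
from h import *
e,q=err();print(e);c=cam('wrist');p,d=capture('wrist');K,r,t=c
np.savez('pics/w4.npz',p=p,d=d,K=K,r=r,t=t)
for col in (195,205,212,335,345,355):
    P=np.array([np.linalg.solve(K,[col,v,1])*d[v,col] for v in range(230,300,4)]); W=(P-t)@r
    print(col,[tuple(x) for x in (W[:,1:]*1000).round().astype(int)])
for u,v in [(150,20),(300,100),(400,200)]:
    print((r.T@(d[v,u]*np.linalg.solve(K,[u,v,1])-t)).round(4))
E
```

```text
clock: 5.67
ee_pos: [0.4508, 0.1627, 0.0015]
tcp_rot: [0.734, 0.679, -0.0, -0.0]
contact_force: [1.1, -0.5, -0.5]
width: 0.0514
[0.45075897 0.16273099 0.00153962]
195 [(np.int64(178), np.int64(-5)), (np.int64(175), np.int64(-5)), (np.int64(173), np.int64(-4)), (np.int64(171), np.int64(-4)), (np.int64(168), np.int64(-4)), (np.int64(166), np.int64(-4)), (np.int64(164), np.int64(-4)), (np.int64(161), np.int64(-5)), (np.int64(159), np.int64(-4)), (np.int64(172), np.int64(29)), (np.int64(176), np.int64(42)), (np.int64(175), np.int64(44)), (np.int64(175), np.int64(48)), (np.int64(175), np.int64(50)), (np.int64(175), np.int64(53)), (np.int64(175), np.int64(57)), (np.int64(175), np.int64(60)), (np.int64(173), np.int64(60))]
205 [(np.int64(177), np.int64(-5)), (np.int64(175), np.int64(-4)), (np.int64(173), np.int64(-4)), (np.int64(170), np.int64(-4)), (np.int64(168), np.int64(-5)), (np.int64(166), np.int64(-4)), (np.int64(163), np.int64(-5)), (np.int64(175), np.int64(28)), (np.int64(175), np.int64(33)), (np.int64(175), np.int64(38)), (np.int64(175), np.int64(40)), (np.int64(175), np.int64(45)
[... 1810 characters left out ...]
np.int64(170), np.int64(59)), (np.int64(169), np.int64(59))]
355 [(np.int64(173), np.int64(0)), (np.int64(170), np.int64(0)), (np.int64(168), np.int64(0)), (np.int64(166), np.int64(-1)), (np.int64(163), np.int64(-1)), (np.int64(161), np.int64(0)), (np.int64(159), np.int64(-1)), (np.int64(156), np.int64(0)), (np.int64(154), np.int64(0)), (np.int64(151), np.int64(0)), (np.int64(166), np.int64(33)), (np.int64(166), np.int64(37)), (np.int64(166), np.int64(40)), (np.int64(171), np.int64(52)), (np.int64(170), np.int64(54)), (np.int64(170), np.int64(56)), (np.int64(170), np.int64(59)), (np.int64(172), np.int64(64))]
[ 0.4051  0.2805 -0.0032]
[0.4712 0.2405 0.0009]
[ 5.206e-01  1.875e-01 -1.000e-04]
```

```bash
python3 -m pendant '[[0.6,0,0,0.6,0,0,0],[0.6,0,0,0.6,0,0,0],[0.6,0,0,0,0,0,0],[0.2,0,0,0,0,0,0],[0,0,0,0,0,0,0]]'
python3 -m pendant '[[0,0,0,0,0,0,0],[0,0,0,0,0,0,0],[0,0,0,0,0,0,0],[0,0,0,0,0,0,0],[0,0,0,0,0,0,0]]'
```

```text
clock: 6.13
ee_pos: [0.4511, 0.1628, -0.0103]
tcp_rot: [0.734, 0.679, -0.0, -0.0]
contact_force: [-0.2, -0.0, 0.2]
width: 0.0282
clock: 6.55
ee_pos: [0.4516, 0.1629, -0.0099]
tcp_rot: [0.734, 0.679, 0.0, 0.0]
contact_force: [-0.4, -0.2, 2.6]
width: 0.0167
```

```bash
python3 -m pendant '[[0,0,0,-1,0,0,0],[0,0,0,-2,0,0,0],[0,0,0,-2,0,0,0],[0,0,0,-1,0,0,0],[0,2,0,0,0,0,-2]]'
python3 -m pendant '[[0,3.5,0,0,0,0,-2.4],[0,3.5,0,0,0,0,0],[0,3.5,0,0,0,0,0],[0,2,0,0,0,0,0],[0,0,0,0,0,0,0]]'
python3 -c "
from h import *
rel([.455,.326,.0],0)
e,q=err();c=cam('wrist');p,d=capture('wrist');K,r,t=c
np.savez('pics/w5.npz',p=p,d=d,K=K,r=r,t=t);cv2.imwrite('pics/w5.png',p[:,:,::-1])"
```

```text
clock: 6.97
ee_pos: [0.4539, 0.1811, 0.0517]
tcp_rot: [0.723, 0.691, 0.001, 0.001]
contact_force: [1.1, 0.1, -2.0]
width: 0.0171
clock: 7.38
ee_pos: [0.4542, 0.3118, 0.0496]
tcp_rot: [0.705, 0.709, 0.001, -0.001]
contact_force: [0.2, 0.0, -0.9]
width: 0.0167
shift cm [1.41 0.08 4.96] turn about tool z 0.3 j6 2.05 tilt 0.14
```

View pics/w5.png

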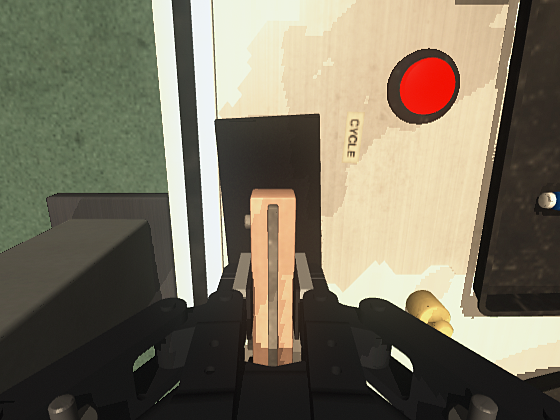

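The bar is held level at (273,275), directly over the pad (u 217–320). Now setting it down.

```bash
python3 -c "
from h import *
w=np.load('pics/w5.npz');c=(w['K'],w['r'],w['t'])
for u,v in[(217,120),(320,114),(220,260),(321,255)]:print(ray(c,u,v,.003).round(3))"
python3 -m pendant '[[0,1.4,0.05,0,0,0,0],[0,0,0,2,0,0,0],[0,0,0,2,0,0,0],[0,0,0,2,0,0,0],[0,0,0,0.5,0,0,0]]'
python3 -m pendant '[[0,0,0,0.2,0,0,0],[0,0,0,0.2,0,0,0],[0,0,0,0,0,0,0],[0,0,0,0,0,0,0],[0,0,0,0,0,0,0]]'
```

```text
[0.421 0.382 0.003]
[0.485 0.385 0.003]
[0.419 0.287 0.003]
[0.49  0.291 0.003]
clock: 7.85
ee_pos: [0.4551, 0.3214, -0.0143]
tcp_rot: [0.708, 0.707, 0.0, 0.0]
contact_force: [-11.9, -5.9, 50.6]
width: 0.0167
clock: 8.27
ee_pos: [0.4552, 0.3215, -0.0143]
tcp_rot: [0.708, 0.707, 0.001, 0.0]
contact_force: [-11.3, -5.0, 36.4]
width: 0.0169
```

```bash
python3 -c "
from h import *
print(observe()['torque'])
e,q=err();c=cam('wrist');p,d=capture('wrist');K,r,t=c
np.savez('pics/w6.npz',p=p,d=d,K=K,r=r,t=t)
for u,v in[(230,150),(300,150),(260,190),(285,190),(255,230),(290,230),(260,260),(285,260),(235,230),(350,230)]:
    print(u,v,(r.T@(d[v,u]*np.linalg.solve(K,[u,v,1])-t)).round(4))
a,_=capture('scene');a=cv2.resize(a[120:260,100:310,::-1],None,fx=2.6,fy=2.6,interpolation=cv2.INTER_CUBIC)
cv2.imwrite('pics/w6.png',np.vstack([a,cv2.resize(p[150:,150:430,::-1],(546,526))])[:890][::1][:,:]) if 0 else cv2.imwrite('pics/w6.png',np.hstack([a[:,150:],p[:364,180:420,::-1]]))"
```

```text
[-1.25486001  2.28486467 -0.0353623 ]
230 150 [0.4377 0.3787 0.0018]
300 150 [0.4688 0.3786 0.0018]
260 190 [0.4513 0.3634 0.0148]
285 190 [0.4618 0.3633 0.0147]
255 230 [0.4496 0.35   0.0271]
290 230 [0.4634 0.3497 0.0264]
260 260 [0.4515 0.3371 0.027 ]
285 260 [0.4615 0.3373 0.0274]
235 230 [0.4389 0.3417 0.0035]
350 230 [ 4.940e-01  3.404e-01 -1.000e-04]
```

View pics/w6.png

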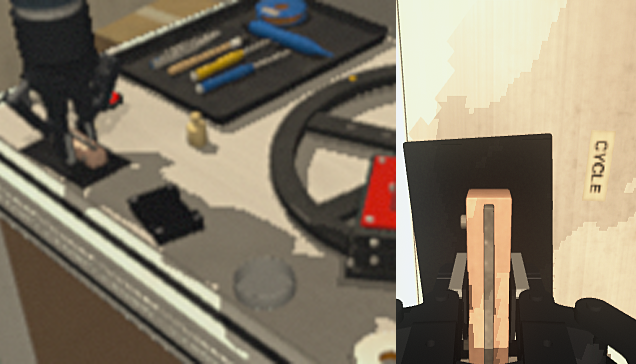

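Fingertips are on the pad while the bar is still 8 mm above it: at this width the tips sit about 17 mm above the reported TCP height, lower than I assumed, so the grip is too low. I'll put the bar back down on the short cradle and regrip it higher.

```bash
python3 -m pendant '[[0,0,0,-1,0,0,0],[0,0,0,-2,0,0,0],[0,0,0,-2,0,0,0],[0,0,0,-1.5,0,0,0],[0,-1,0,0,0,0,2]]'
python3 -m pendant '[[0,-3.5,0,0,0,0,2.4],[0,-3.5,0,0,0,0,0],[0,-3.5,0,0,0,0,0],[0,-3.5,0,0,0,0,0],[0,-0.9,0,0,0,0,0]]'
python3 -m pendant '[[0,0,0,0,0,0,0],[0,0,0,0,0,0,0],[0,0,0,0,0,0,0],[0,0,0,0,0,0,0],[0,0,0,0,0,0,0]]'
python3 -c "
from h import *
rel([.4516,.1629,-.010],-4.4)"
```

```text
clock: 8.78
ee_pos: [0.4575, 0.3135, 0.0492]
tcp_rot: [0.72, 0.694, 0.003, 0.001]
contact_force: [1.2, 0.7, -1.7]
width: 0.0171
clock: 9.2
ee_pos: [0.442, 0.1578, 0.0443]
tcp_rot: [0.736, 0.677, -0.003, -0.0]
contact_force: [-0.1, 0.7, -2.6]
width: 0.0169
clock: 9.62
ee_pos: [0.445, 0.164, 0.0457]
tcp_rot: [0.733, 0.68, 0.0, -0.0]
contact_force: [0.6, -0.5, -2.7]
width: 0.017
shift cm [-0.07  0.66  5.57] turn about tool z 0.1 j6 1.87 tilt 0.02
```

```bash
python3 -m pendant '[[0,-0.1,0.66,1.5,0,0,0],[0,0,0,1.5,0,0,0],[0,0,0,1.5,0,0,0],[0,0,0,0.6,0,0,0],[0,0,0,0,0,0,0]]'
python3 -m pendant '[[0,0,0,0.3,0,0,0],[0,0,0,0.2,0,0,0],[0,0,0,0,0,0,0],[0,0,0,0,0,0,0],[0,0,0,0,0,0,0]]'
```

```text
clock: 10.03
ee_pos: [0.4497, 0.1619, -0.0066]
tcp_rot: [0.733, 0.68, -0.001, -0.001]
contact_force: [0.9, -0.0, -1.4]
width: 0.0169
clock: 10.45
ee_pos: [0.4517, 0.1617, -0.0097]
tcp_rot: [0.734, 0.679, 0.0, 0.0]
contact_force: [0.2, -0.9, -1.8]
width: 0.0166
```

```bash
python3 -m pendant '[[0,0,0,0.05,0,0,0],[0,0,0,0,0,0,0],[0,0,0,0,0,0,0],[0,0,0,0,0,0,0],[0,0,0,0,0,0,0]]'
python3 -m pendant '[[0,0,0,0.05,0,0,0],[0,0,0,0,0,0,0],[0,0,0,0,0,0,0],[0,0,0,0,0,0,0],[0,0,0,0,0,0,0]]'
```

```text
clock: 10.87
ee_pos: [0.4517, 0.1617, -0.0099]
tcp_rot: [0.734, 0.679, 0.0, 0.0]
contact_force: [-1.7, -1.0, 6.0]
width: 0.017
clock: 11.28
ee_pos: [0.4518, 0.1617, -0.01]
tcp_rot: [0.734, 0.679, 0.001, 0.0]
contact_force: [-3.0, -1.1, 11.1]
width: 0.0171
```

```bash
python3 -m pendant '[[0.35,0,0,0,0,0,0],[0.35,0,0,0,0,0,0],[0.35,0,0,0,0,0,0],[0.35,0,0,-1.05,0,0,0],[0.35,0,0,0,0,0,0]]'
python3 -m pendant '[[0,0,0,0,0,0,0],[0,0,0,0,0,0,0],[0,0,0,0,0,0,0],[0,0,0,0,0,0,0],[0,0,0,0,0,0,0]]'
python3 -m pendant '[[0,0,0,-1,0,0,0],[0,0,0,-2,0,0,0],[0,0,0,-2,0,0,0],[0,0,0,-1,0,0,0],[0,0,0,0,0,0,0]]'
python3 -m pendant '[[0,2,0,0,0,0,-2],[0,3.5,0,0,0,0,-2.5],[0,3.5,0,0,0,0,0],[0,3.5,0,0,0,0,0],[0,2,0,0,0,0,0]]'
python3 -m pendant '[[0,1.4,0,0,0,0,0],[0,0,0,1,0,0,0],[0,0,0,1,0,0,0],[0,0,0,0,0,0,0],[0,0,0,0,0,0,0]]'
python3 -c "
from h import *
rel([.455,.325,-.011],0)"
```

```text
clock: 11.7
ee_pos: [0.4522, 0.1617, 0.0002]
tcp_rot: [0.734, 0.679, 0.001, 0.0]
contact_force: [-0.5, 0.1, -0.1]
width: 0.0299
clock: 12.12
ee_pos: [0.4519, 0.1616, -0.0004]
tcp_rot: [0.734, 0.679, 0.0, 0.0]
contact_force: [-1.1, 1.0, 7.5]
width: 0.0163
clock: 12.53
ee_pos: [0.4528, 0.1618, 0.0608]
tcp_rot: [0.734, 0.679, 0.001, 0.001]
contact_force: [1.2, -0.3, -2.6]
width: 0.0161
clock: 12.95
ee_pos: [0.4532, 0.3093, 0.0576]
tcp_rot: [0.706, 0.708, -0.0, -0.001]
contact_force: [0.0, 0.1, -2.0]
width: 0.0162
clock: 13.37
ee_pos: [0.4524, 0.3182, 0.0375]
tcp_rot: [0.707, 0.707, -0.002, -0.0]
contact_force: [-0.4, -0.2, -2.3]
width: 0.0165
shift cm [0.69 0.27 4.84] turn about tool z 0.0 j6 2.07 tilt 0.26
```

```bash
python3 -m pendant '[[0,0.4,0.2,1.5,0,0,0],[0,0,0,1.5,0,0,0],[0,0,0,1.4,0,0,0],[0,0,0,0.3,0,0,0],[0,0,0,0,0,0,0]]'
python3 -m pendant '[[0,0,0,0.1,0,0,0],[0,0,0,0,0,0,0],[0,0,0,0,0,0,0],[0,0,0,0,0,0,0],[0,0,0,0,0,0,0]]'
```

```text
clock: 13.78
ee_pos: [0.455, 0.3229, -0.0086]
tcp_rot: [0.707, 0.707, -0.001, -0.0]
contact_force: [0.4, 0.3, -2.0]
width: 0.0164
clock: 14.2
ee_pos: [0.4566, 0.3248, -0.0081]
tcp_rot: [0.706, 0.708, 0.001, 0.0]
contact_force: [0.0, 0.2, -1.6]
width: 0.0164
```

```bash
python3 -m pendant '[[0,0,0,0.2,0,0,0],[0,0,0,0.1,0,0,0],[0,0,0,0,0,0,0],[0,0,0,0,0,0,0],[0,0,0,0,0,0,0]]'
python3 -m pendant '[[0,0,0,0.1,0,0,0],[0,0,0,0,0,0,0],[0,0,0,0,0,0,0],[0,0,0,0,0,0,0],[0,0,0,0,0,0,0]]'
python3 -m pendant '[[0,0,0,0.05,0,0,0],[0,0,0,0,0,0,0],[0,0,0,0,0,0,0],[0,0,0,0,0,0,0],[0,0,0,0,0,0,0]]'
```

```text
clock: 14.62
ee_pos: [0.456, 0.3245, -0.0118]
tcp_rot: [0.706, 0.708, -0.0, -0.0]
contact_force: [0.3, -0.1, -1.4]
width: 0.0161
clock: 15.03
ee_pos: [0.4562, 0.3246, -0.0124]
tcp_rot: [0.706, 0.708, 0.0, 0.0]
contact_force: [-0.8, -0.6, 3.7]
width: 0.0164
clock: 15.45
ee_pos: [0.4562, 0.3246, -0.0124]
tcp_rot: [0.706, 0.708, 0.0, 0.0]
contact_force: [-2.1, -0.9, 8.0]
width: 0.0164
```

```bash
python3 -m pendant '[[0.35,0,0,0,0,0,0],[0.35,0,0,0,0,0,0],[0.35,0,0,0,0,0,0],[0.35,0,0,-2,0,0,0],[0.35,0,0,-3.5,0,0,0]]'
python3 -m pendant '[[0.6,0,0,-4,0,0,0],[0.6,0,0,-4,0,0,0],[0.6,-2,0,0,0,0,0],[0.6,-4,0,0,0,0,0],[0.6,-4,0,0,0,0,0]]'
python3 -m pendant '[[0.6,-4,0,0,0,0,0],[0.6,-4,0,0,0,0,0],[0.6,-4,0,0,0,0,0],[0.6,-4,0,0,0,0,0],[0.6,-4,0,0,0,0,0]]'
python3 -m pendant '[[0.6,-4,0,0,0,0,0],[0.6,-4,0,0,0,0,0],[0.6,-4,0,0,0,0,0],[0.6,-4,0,0,0,0,0],[0.6,-4,0,0,0,0,0]]'
python3 -m pendant '[[0.6,-4,0,0,0,0,0],[0.6,-4,0,0,0,0,0],[0.6,-2.5,0,0,0,0,0],[0.6,0,0,0,0,0,0],[0.6,0,0,0,0,0,0]]'
python3 -m pendant '[[0.6,0,0,0,0,0,0],[0.6,0,0,0,0,0,0],[0.6,0,0,0,0,0,0],[0.6,0,0,0,0,0,0],[0.6,0,0,0,0,0,0]]'
python3 -c "
from h import *
e,q=err();c=cam('wrist');p,d=capture('wrist');K,r,t=c
np.savez('pics/w7.npz',p=p,d=d,K=K,r=r,t=t)
from h import panels
panels('pics/w7.npz','pics/w7a.png',.46,-.28,(.15,.13),(.022,.015),3000)
panels('pics/w7.npz','pics/w7b.png',.60,-.32,(.1,.13),(.022,.015),3000)
cv2.imwrite('pics/w7.png',np.vstack([cv2.imread('pics/w7b.png')[:270],cv2.imread('pics/w7a.png')[120:]]))
"
```

```text
clock: 15.87
ee_pos: [0.4525, 0.3224, 0.0383]
tcp_rot: [0.707, 0.708, -0.004, -0.001]
contact_force: [-0.4, -0.0, 0.1]
width: 0.0299
clock: 16.28
ee_pos: [0.4574, 0.2247, 0.1228]
tcp_rot: [0.705, 0.709, 0.002, 0.001]
contact_force: [0.6, -0.8, -0.1]
width: 0.0515
clock: 16.7
ee_pos: [0.4563, 0.0227, 0.1217]
tcp_rot: [0.706, 0.708, 0.0, 0.0]
contact_force: [0.2, -0.8, -0.2]
width: 0.0513
clock: 17.12
ee_pos: [0.4567, -0.1775, 0.1217]
tcp_rot: [0.707, 0.708, 0.0, 0.0]
contact_force: [0.0, 0.6, 0.5]
width: 0.0514
clock: 17.53
ee_pos: [0.457, -0.2818, 0.1214]
tcp_rot: [0.707, 0.707, 0.0, -0.0]
contact_force: [-0.2, -0.2, -0.1]
width: 0.0514
clock: 17.95
ee_pos: [0.4573, -0.2796, 0.1219]
tcp_rot: [0.706, 0.708, 0.0, -0.0]
contact_force: [-1.1, -0.2, -0.4]
width: 0.051
```

View pics/w7.png

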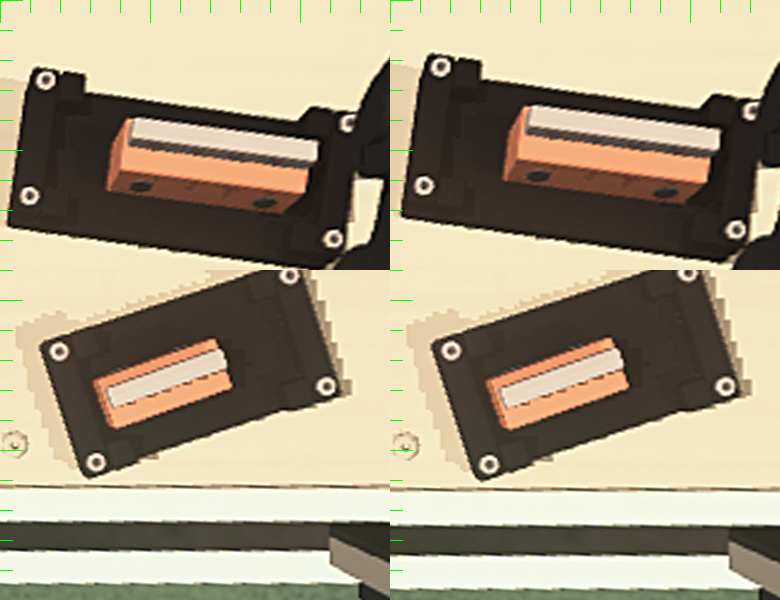

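```bash
python3 -c "
from h import *
rel([.4576,-.2721,.04],19.2)"
```

```text
shift cm [0.77 0.03 8.19] turn about tool z -19.0 j6 0.9 tilt 0.01
```

```bash
python3 -m pendant '[[0.6,0.8,0,2,0,0,0],[0.6,0,0,2,0,0,-7],[0.6,0,0,2,0,0,-7],[0.6,0,0,2,0,0,-5],[0.6,0,0,0,0,0,0]]'
python3 -m pendant '[[0.6,0,0,0,0,0,0],[0.6,0,0,0,0,0,0],[0.6,0,0,0,0,0,0],[0.6,0,0,0,0,0,0],[0.6,0,0,0,0,0,0]]'
python3 -c "
from h import *
rel([.4576,-.2721,-.0095],19.2)
e,q=err();c=cam('wrist');p,d=capture('wrist');K,r,t=c
np.savez('pics/w8.npz',p=p,d=d,K=K,r=r,t=t)
panels('pics/w8.npz','pics/w8.png',.46,-.275,(.11,.10),(.022,.015),3500)
"
```

```text
clock: 18.42
ee_pos: [0.4546, -0.2702, 0.0383]
tcp_rot: [0.579, 0.815, 0.0, -0.003]
contact_force: [-0.5, 0.7, -0.4]
width: 0.0511
clock: 18.83
ee_pos: [0.458, -0.2731, 0.0429]
tcp_rot: [0.58, 0.814, -0.0, 0.001]
contact_force: [0.9, 0.6, 0.6]
width: 0.0511
shift cm [ 0.12 -0.01  5.24] turn about tool z -0.1 j6 0.58 tilt 0.12
```

View pics/w8.png

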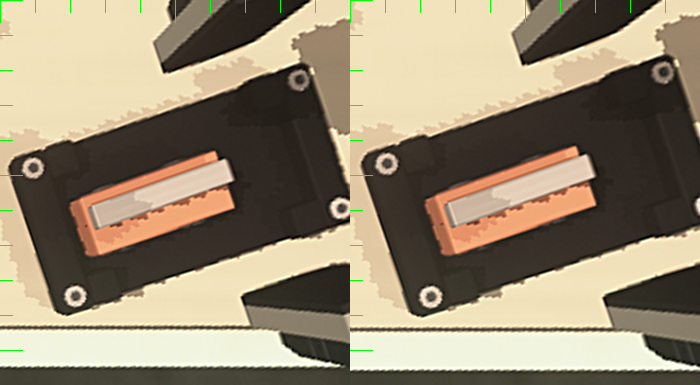

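```bash
python3 -m pendant '[[0.6,0.1,0,1.5,0,0,0],[0.6,0,0,1.5,0,0,0],[0.6,0,0,1.2,0,0,0],[0.6,0,0,0.5,0,0,0],[0.6,0,0,0.4,0,0,0]]'
python3 -m pendant '[[0.6,0,0,0.1,0,0,0],[0.6,0,0,0,0,0,0],[0.6,0,0,0,0,0,0],[0.6,0,0,0,0,0,0],[0.4,0,0,0,0,0,0]]'
python3 -c "
from h import *
rel([.4576,-.2721,-.0095],19.2)"
```

```text
clock: 19.3
ee_pos: [0.4565, -0.2713, -0.0097]
tcp_rot: [0.58, 0.815, 0.0, -0.0]
contact_force: [-0.1, -0.8, -0.2]
width: 0.0514
clock: 19.72
ee_pos: [0.4573, -0.2719, -0.0096]
tcp_rot: [0.58, 0.815, 0.0, 0.001]
contact_force: [-0.2, 0.3, -0.2]
width: 0.0406
shift cm [-0.03  0.02 -0.01] turn about tool z -0.1 j6 0.58 tilt 0.06
```

```bash
python3 -m pendant '[[0,0,0,0,0,0,0],[0,0,0,0,0,0,0],[0,0,0,0,0,0,0],[0,0,0,0,0,0,0],[0,0,0,0,0,0,0]]'
python3 -m pendant '[[0,0,0,-1,0,0,0],[0,0,0,-3,0,0,0],[0,0,0,-4,0,0,0],[0,0,0,-3.5,0,0,0],[0,0,0,0,0,0,0]]'
python3 -m pendant '[[0,0,0,0,0,0,7],[0,0,0,0,0,0,7],[0,0,0,0,0,0,7],[0,0,0,0,0,0,7],[0,0,0,0,0,0,4.2]]'
python3 -m pendant '[[0,0,0,0,0,0,0],[0,0,0,0,0,0,0],[0,0,0,0,0,0,0],[0,0,0,0,0,0,0],[0,0,0,0,0,0,0]]'
python3 -c "
from h import *
rel([.4532,.1622,.03],-13)"
```

```text
clock: 20.13
ee_pos: [0.4572, -0.2718, -0.0097]
tcp_rot: [0.58, 0.815, 0.0, 0.0]
contact_force: [-0.9, 0.7, 5.9]
width: 0.0163
clock: 20.55
ee_pos: [0.4607, -0.2744, 0.1121]
tcp_rot: [0.58, 0.815, -0.0, 0.006]
contact_force: [1.5, -0.9, -0.7]
width: 0.0166
clock: 20.97
ee_pos: [0.4563, -0.2711, 0.1044]
tcp_rot: [0.785, 0.62, -0.0, -0.001]
contact_force: [0.6, 0.1, -1.2]
width: 0.0165
clock: 21.38
ee_pos: [0.4568, -0.2715, 0.1047]
tcp_rot: [0.783, 0.622, 0.0, -0.0]
contact_force: [-0.8, -0.1, -0.7]
width: 0.0164
shift cm [ 42.17 -10.14   7.48] turn about tool z -0.1 j6 1.14 tilt 0.01
```

```bash
python3 -m pendant '[[0,3,-0.72,0,0,0,0],[0,3.8,-0.91,0,0,0,0],[0,3.8,-0.91,0,0,0,0],[0,3.8,-0.91,0,0,0,0],[0,3.8,-0.91,0,0,0,0]]'
python3 -m pendant '[[0,3.8,-0.91,0,0,0,0],[0,3.8,-0.91,0,0,0,0],[0,3.8,-0.91,0,0,0,0],[0,3.8,-0.91,0,0,0,0],[0,3.8,-0.91,0,0,0,0]]'
python3 -m pendant '[[0,3.2,-0.78,0,0,0,0],[0,1.7,-0.4,1,0,0,0],[0,0,0,2,0,0,0],[0,0,0,2,0,0,0],[0,0,0,1.5,0,0,0]]'
python3 -m pendant '[[0,0,0,0,0,0,0],[0,0,0,0,0,0,0],[0,0,0,0,0,0,0],[0,0,0,0,0,0,0],[0,0,0,0,0,0,0]]'
python3 -c "
from h import *
rel([.4532,.1622,-.0095],-13)
e,q=err();c=cam('wrist');p,d=capture('wrist');K,r,t=c
np.savez('pics/w9.npz',p=p,d=d,K=K,r=r,t=t)
cv2.imwrite('pics/w9.png',p[:,:,::-1])"
```

```text
clock: 21.8
ee_pos: [0.4554, -0.0829, 0.1049]
tcp_rot: [0.783, 0.622, 0.0, 0.0]
contact_force: [0.7, 1.2, -0.6]
width: 0.0165
clock: 22.22
ee_pos: [0.4541, 0.1128, 0.1051]
tcp_rot: [0.783, 0.622, 0.0, 0.0]
contact_force: [1.2, -0.3, -1.7]
width: 0.0162
clock: 22.63
ee_pos: [0.4535, 0.162, 0.0387]
tcp_rot: [0.782, 0.623, -0.0, -0.0]
contact_force: [0.2, -0.3, -2.4]
width: 0.0163
clock: 23.05
ee_pos: [0.4552, 0.1615, 0.041]
tcp_rot: [0.783, 0.622, 0.001, 0.001]
contact_force: [0.1, 0.6, -1.9]
width: 0.0165
shift cm [ 0.02 -0.22  5.05] turn about tool z -0.1 j6 2.01 tilt 0.14
```

View pics/w9.png

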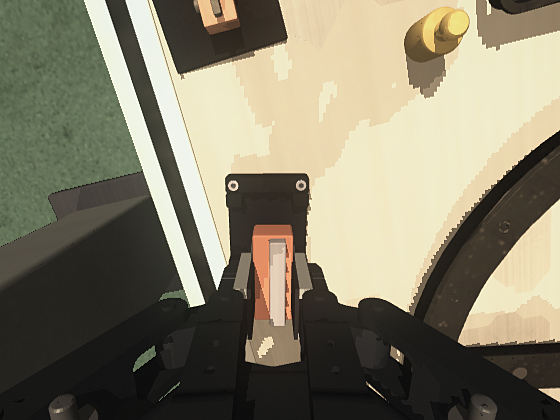

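```bash
python3 -c "
from h import *
w=np.load('pics/w9.npz');c=(w['K'],w['r'],w['t'])
a,b=ray(c,233,185,.015),ray(c,301,185,.015);m=(a+b)/2;print(a,b,m-.031*np.array([.225,.974,0]))
z=.041+.0154+.016
a,b=ray(c,254,226,z),ray(c,292,226,z);m=(a+b)/2;print(a,b,np.linalg.norm(a-b),m-.021*np.array([.225,.974,0]),'tcp',err()[0])"
```

```text
[0.44143644 0.19886457 0.015     ] [0.48057609 0.18973274 0.015     ] [0.45403127 0.16410465 0.015     ]
[0.45502895 0.18929586 0.0724    ] [0.47071897 0.18563183 0.0724    ] 0.01611216640097092 [0.45814896 0.16700985 0.0724    ] tcp [0.45500995 0.16146813 0.04084467]
```

```bash
python3 -m pendant '[[0,0,-0.15,1.2,0,0,0],[0,0,0,1.2,0,0,0],[0,0,0,1.2,0,0,0],[0,0,0,0.6,0,0,0],[0,0,0,0.2,0,0,0]]'
python3 -m pendant '[[0,0,0,0.2,0,0,0],[0,0,0,0.1,0,0,0],[0,0,0,0,0,0,0],[0,0,0,0,0,0,0],[0,0,0,0,0,0,0]]'
python3 -c "
from h import *
rel([.4535,.1622,-.0095],-13)"
```

```text
clock: 23.52
ee_pos: [0.4519, 0.1615, -0.0048]
tcp_rot: [0.783, 0.622, -0.0, -0.0]
contact_force: [-0.8, 0.3, -1.7]
width: 0.0163
clock: 23.93
ee_pos: [0.453, 0.1618, -0.0068]
tcp_rot: [0.783, 0.622, 0.0, 0.0]
contact_force: [0.5, -0.1, -1.3]
width: 0.0166
shift cm [0.05 0.04 0.27] turn about tool z -0.1 j6 2.01 tilt 0.06
```

```bash
python3 -m pendant '[[0,0,0,0.15,0,0,0],[0,0,0,0.1,0,0,0],[0,0,0,0,0,0,0],[0,0,0,0,0,0,0],[0,0,0,0,0,0,0]]'
python3 -m pendant '[[0,0,0,0.05,0,0,0],[0,0,0,0,0,0,0],[0,0,0,0,0,0,0],[0,0,0,0,0,0,0],[0,0,0,0,0,0,0]]'
```

```text
clock: 24.35
ee_pos: [0.4525, 0.1617, -0.0097]
tcp_rot: [0.783, 0.622, -0.0, -0.0]
contact_force: [-1.1, 0.2, -0.9]
width: 0.0162
clock: 24.77
ee_pos: [0.4525, 0.1617, -0.0097]
tcp_rot: [0.783, 0.622, 0.0, 0.0]
contact_force: [-2.7, -0.2, 5.4]
width: 0.0161
```

```bash
python3 -m pendant '[[0.35,0,0,0,0,0,0],[0.35,0,0,0,0,0,0],[0.35,0,0,0,0,0,0],[0.35,0,0,-2,0,0,0],[0.35,0,0,-4,0,0,0]]'
python3 -m pendant '[[0.6,0,0,-4,0,0,0],[0.6,0,0,-4,0,0,0],[0.6,-2,0.45,0,0,0,0],[0.6,-3.9,0.9,0,0,0,0],[0.6,-3.9,0.9,0,0,0,0]]'
python3 -m pendant '[[0.6,-3.9,0.9,0,0,0,0],[0.6,-3.9,0.9,0,0,0,0],[0.6,-3.9,0.9,0,0,0,0],[0.6,-3.9,0.9,0,0,0,0],[0.6,-3.9,0.9,0,0,0,0]]'
python3 -m pendant '[[0.6,-3.9,0.9,0,0,0,0],[0.6,-3.9,0.9,0,0,0,0],[0.6,-3.9,0.9,0,0,0,0],[0.6,-2,0.5,0,0,0,-2.5],[0.6,0,2,0,0,0,-2.5]]'
python3 -m pendant '[[0.6,0,3.5,0,0,0,0],[0.6,0,3.5,0,0,0,0],[0.6,0,3.5,0,0,0,0],[0.6,0,2,0,0,0,0],[0.6,0,0,0,0,0,0]]'
python3 -m pendant '[[0.6,0,0,0,0,0,0],[0.6,0,0,0,0,0,0],[0.6,0,0,0,0,0,0],[0.6,0,0,0,0,0,0],[0.6,0,0,0,0,0,0]]'
python3 -c "
from h import *
rel([.6,-.32,.04],-8)
e,q=err();c=cam('wrist');p,d=capture('wrist');K,r,t=c
np.savez('pics/w10.npz',p=p,d=d,K=K,r=r,t=t)
panels('pics/w10.npz','pics/w10.png',.60,-.32,(.1,.13),(.022,.015),3000)
"
```

```text
clock: 25.18
ee_pos: [0.448, 0.1607, 0.0463]
tcp_rot: [0.783, 0.622, -0.004, -0.002]
contact_force: [1.4, 0.6, 0.2]
width: 0.0299
clock: 25.6
ee_pos: [0.4533, 0.0608, 0.131]
tcp_rot: [0.782, 0.623, 0.001, 0.001]
contact_force: [0.3, 0.4, 0.0]
width: 0.0515
clock: 26.02
ee_pos: [0.4515, -0.1409, 0.1298]
tcp_rot: [0.783, 0.622, 0.0, 0.0]
contact_force: [0.5, 0.2, 0.4]
width: 0.0512
clock: 26.43
ee_pos: [0.4693, -0.2877, 0.1294]
tcp_rot: [0.757, 0.654, -0.001, -0.0]
contact_force: [-1.0, 0.2, -0.8]
width: 0.0511
clock: 26.85
ee_pos: [0.5991, -0.3013, 0.1285]
tcp_rot: [0.755, 0.656, 0.001, 0.001]
contact_force: [-1.5, -0.5, 0.1]
width: 0.0511
clock: 27.27
ee_pos: [0.5946, -0.3009, 0.1301]
tcp_rot: [0.755, 0.655, 0.0, -0.0]
contact_force: [-0.3, 0.6, -0.3]
width: 0.0515
shift cm [-1.81  0.81  9.01] turn about tool z -0.1 j6 1.15 tilt 0.01
```

View pics/w10.png

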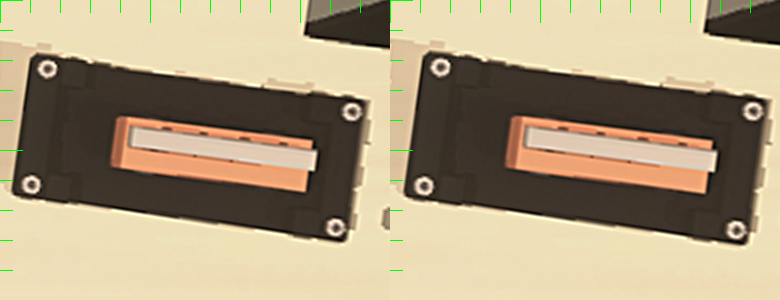

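```bash
python3 -c "
from h import *
rel([.5986,-.3273,-.0095],-7.6)"
python3 -m pendant '[[0.6,-2.5,0.75,2,0,0,0],[0.6,0,0,2.5,0,0,0],[0.6,0,0,2.5,0,0,0],[0.6,0,0,2,0,0,0],[0.6,0,0,0,0,0,0]]'
python3 -m pendant '[[0.6,0,0,0,0,0,0],[0.6,0,0,0,0,0,0],[0.6,0,0,0,0,0,0],[0.6,0,0,0,0,0,0],[0.6,0,0,0,0,0,0]]'
python3 -c "
from h import *
rel([.5986,-.3273,-.0095],-7.6)"
```

```text
shift cm [-2.55  0.75 13.97] turn about tool z -0.5 j6 1.15 tilt 0.01
clock: 27.73
ee_pos: [0.5956, -0.3248, 0.0348]
tcp_rot: [0.755, 0.655, -0.001, -0.004]
contact_force: [-1.1, 1.1, -1.0]
width: 0.0511
clock: 28.15
ee_pos: [0.6003, -0.3273, 0.0414]
tcp_rot: [0.755, 0.655, 0.0, 0.001]
contact_force: [0.3, 0.2, -0.2]
width: 0.0509
shift cm [-0.02 -0.18  5.09] turn about tool z -0.5 j6 1.12 tilt 0.15
```

```bash
python3 -m pendant '[[0.6,0,-0.15,1.3,0,0,-0.5],[0.6,0,0,1.3,0,0,0],[0.6,0,0,1.3,0,0,0],[0.6,0,0,0.6,0,0,0],[0.6,0,0,0.3,0,0,0]]'
python3 -m pendant '[[0.6,0,0,0.2,0,0,0],[0.6,0,0,0,0,0,0],[0.6,0,0,0,0,0,0],[0.6,0,0,0,0,0,0],[0.4,0,0,0,0,0,0]]'
python3 -c "
from h import *
rel([.5986,-.3273,-.0095],-7.6)"
```

```text
clock: 28.57
ee_pos: [0.5973, -0.3261, -0.009]
tcp_rot: [0.752, 0.659, -0.0, -0.001]
contact_force: [-0.5, 0.4, -0.1]
width: 0.0513
clock: 28.98
ee_pos: [0.5983, -0.3269, -0.0095]
tcp_rot: [0.752, 0.659, 0.0, 0.001]
contact_force: [0.6, -0.3, -0.6]
width: 0.0403
shift cm [-0.04  0.04  0.  ] turn about tool z 0.0 j6 1.11 tilt 0.07
```

```bash
python3 -m pendant '[[0,0,0,0,0,0,0],[0,0,0,0,0,0,0],[0,0,0,0,0,0,0],[0,0,0,0,0,0,0],[0,0,0,0,0,0,0]]'
python3 -m pendant '[[0,0,0,-1,0,0,0],[0,0,0,-2,0,0,0],[0,0,0,-2.5,0,0,0],[0,0,0,-2.5,0,0,0],[0,0,0,-1,0,0,0]]'
python3 -m pendant '[[0,0,0,0,0,0,-6.5],[0,0,0,0,0,0,-6.5],[0,0,0,0,0,0,-6.5],[0,0,0,0,0,0,-6.5],[0,0,0,0,0,0,0]]'
python3 -m pendant '[[0,0,0,0,0,0,0],[0,0,0,0,0,0,0],[0,0,0,0,0,0,0],[0,0,0,0,0,0,0],[0,0,0,0,0,0,0]]'
python3 -c "
from h import *
rel([.4623,-.281,.04],18.4)"
```

```text
clock: 29.4
ee_pos: [0.5982, -0.3268, -0.0097]
tcp_rot: [0.752, 0.659, 0.0, 0.0]
contact_force: [-0.1, 0.3, 4.3]
width: 0.0163
clock: 29.82
ee_pos: [0.5992, -0.3274, 0.0836]
tcp_rot: [0.752, 0.659, 0.001, 0.002]
contact_force: [0.6, -0.3, -0.6]
width: 0.0162
clock: 30.23
ee_pos: [0.5972, -0.3262, 0.0789]
tcp_rot: [0.584, 0.812, 0.0, -0.001]
contact_force: [-0.7, 0.3, -2.3]
width: 0.0161
clock: 30.65
ee_pos: [0.5978, -0.3265, 0.0797]
tcp_rot: [0.585, 0.811, 0.0, -0.0]
contact_force: [0.7, 0.3, -2.0]
width: 0.0164
shift cm [  8.59 -11.42   3.97] turn about tool z -0.0 j6 0.66 tilt 0.01
```

```bash
python3 -m pendant '[[0,1.7,-2.3,0,0,0,0],[0,1.7,-2.3,0,0,0,0],[0,1.7,-2.3,0,0,0,0],[0,1.7,-2.3,0,0,0,0],[0,1.8,-2.2,0,0,0,0]]'
python3 -m pendant '[[0,0,0,1.5,0,0,0],[0,0,0,1.5,0,0,0],[0,0,0,0,0,0,0],[0,0,0,0,0,0,0],[0,0,0,0,0,0,0]]'
python3 -m pendant '[[0,0,0,0,0,0,0],[0,0,0,0,0,0,0],[0,0,0,0,0,0,0],[0,0,0,0,0,0,0],[0,0,0,0,0,0,0]]'
python3 -c "
from h import *
rel([.4623,-.281,-.0095],18.4)
e,q=err();c=cam('wrist');p,d=capture('wrist');K,r,t=c
np.savez('pics/w11.npz',p=p,d=d,K=K,r=r,t=t)
cv2.imwrite('pics/w11.png',p[:,:,::-1])"
```

```text
clock: 31.07
ee_pos: [0.4613, -0.2807, 0.0799]
tcp_rot: [0.585, 0.811, -0.0, 0.0]
contact_force: [0.1, 0.4, -1.7]
width: 0.0162
clock: 31.48
ee_pos: [0.4631, -0.2813, 0.0505]
tcp_rot: [0.585, 0.811, 0.0, 0.0]
contact_force: [-0.2, 0.0, -0.8]
width: 0.0162
clock: 31.9
ee_pos: [0.4627, -0.2811, 0.05]
tcp_rot: [0.585, 0.811, 0.0, 0.0]
contact_force: [0.1, 0.1, -1.5]
width: 0.0161
shift cm [ 0.02 -0.04  5.95] turn about tool z 0.0 j6 0.59 tilt 0.02
```

View pics/w11.png

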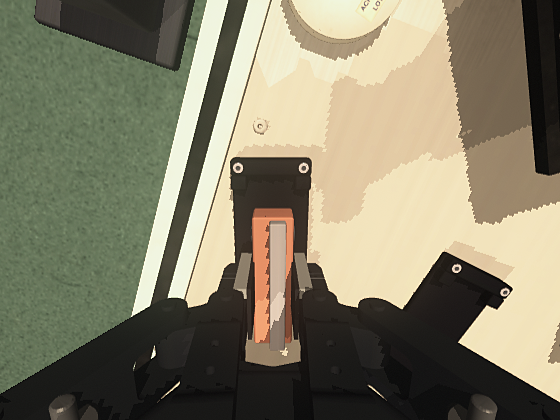

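The medium bar is held level at (272,270) over the medium cradle, whose end screws are at (237,168) and (304,168). Checking alignment, then setting down.

```bash
python3 -c "
from h import *
w=np.load('pics/w11.npz');c=(w['K'],w['r'],w['t']);ax=np.array([-.316,.949,0])
a,b=ray(c,237,168,.015),ray(c,304,168,.015);print(np.linalg.norm(a-b),(a+b)/2-.0415*ax)
a,b=ray(c,253,210,.0654),ray(c,293,210,.0654);print(np.linalg.norm(a-b),(a+b)/2-.0315*ax,err()[0])"
python3 -m pendant '[[0,0,0,1.3,0,0,0],[0,0,0,1.3,0,0,0],[0,0,0,1.3,0,0,0],[0,0,0,1,0,0,0],[0,0,0,0.4,0,0,0]]'
python3 -m pendant '[[0,0,0,0.3,0,0,0],[0,0,0,0.1,0,0,0],[0,0,0,0,0,0,0],[0,0,0,0,0,0,0],[0,0,0,0,0,0,0]]'
```

```text
0.040884000266001135 [ 0.46254777 -0.28127091  0.015     ]
0.01878428617063735 [ 0.46467587 -0.28306838  0.0654    ] [ 0.46260442 -0.28101864  0.0498951 ]
clock: 32.37
ee_pos: [0.4615, -0.2801, -0.0048]
tcp_rot: [0.585, 0.811, 0.0, -0.001]
contact_force: [0.1, 0.6, -1.6]
width: 0.0165
clock: 32.78
ee_pos: [0.463, -0.2813, -0.0066]
tcp_rot: [0.585, 0.811, 0.0, 0.001]
contact_force: [-0.9, -1.2, -2.1]
width: 0.0162
```

```bash
python3 -m pendant '[[0,0,0,0.15,0,0,0],[0,0,0,0.1,0,0,0],[0,0,0,0,0,0,0],[0,0,0,0,0,0,0],[0,0,0,0,0,0,0]]'
python3 -m pendant '[[0,0,0,0.07,0,0,0],[0,0,0,0,0,0,0],[0,0,0,0,0,0,0],[0,0,0,0,0,0,0],[0,0,0,0,0,0,0]]'
```

```text
clock: 33.2
ee_pos: [0.4626, -0.281, -0.0096]
tcp_rot: [0.585, 0.811, 0.0, 0.0]
contact_force: [0.3, 0.0, -1.2]
width: 0.0167
clock: 33.62
ee_pos: [0.4626, -0.281, -0.0097]
tcp_rot: [0.585, 0.811, 0.0, 0.0]
contact_force: [-2.3, 1.8, 4.4]
width: 0.0165
```

```bash
python3 -m pendant '[[0.35,0,0,0,0,0,0],[0.35,0,0,0,0,0,0],[0.35,0,0,0,0,0,0],[0.35,0,0,-2,0,0,0],[0.35,0,0,-4,0,0,0]]'
python3 -m pendant '[[0.5,0,0,-4,0,0,0],[0.5,0,0,-3,0,0,6.2],[0.5,0,0,0,0,0,6.2],[0.5,0,0,0,0,0,6.2],[0.5,2,0,0,0,0,0]]'
python3 -m pendant '[[0.5,4,0,0,0,0,0],[0.5,4,0,0,0,0,0],[0.5,4,0,0,0,0,0],[0.5,4,0,0,0,0,0],[0.5,4,0,0,0,0,0]]'
python3 -m pendant '[[0.5,4,0,0,0,0,0],[0.5,4,0,0,0,0,0],[0.5,4,0,0,0,0,0],[0.5,4,0,0,0,0,0],[0.5,4,0,0,0,0,0]]'
python3 -m pendant '[[0.5,4,0,0,0,0,0],[0.5,4,0,0,0,0,0],[0.5,4,0,0,0,0,0],[0.5,4,0,0,0,0,0],[0.5,2.4,0,0,0,0,0]]'
python3 -m pendant '[[0.5,0,0,2,0,0,0],[0.5,0,0,2,0,0,0],[0.5,0,0,0,0,0,0],[0.5,0,0,0,0,0,0],[0.5,0,0,0,0,0,0]]'
python3 -c "
from h import *
rel([.4562,.3246,-.0122],-0.1)
e,q=err();c=cam('wrist');p,d=capture('wrist');K,r,t=c
np.savez('pics/w12.npz',p=p,d=d,K=K,r=r,t=t)
panels('pics/w12.npz','pics/w12.png',.455,.325,(.1,.13),(.019,.003),3000)"
```

```text
clock: 34.03
ee_pos: [0.4587, -0.278, 0.0456]
tcp_rot: [0.585, 0.811, 0.0, -0.005]
contact_force: [0.3, -0.2, 0.2]
width: 0.0298
clock: 34.45
ee_pos: [0.4639, -0.2642, 0.1207]
tcp_rot: [0.711, 0.703, -0.0, 0.002]
contact_force: [1.3, 0.2, 0.5]
width: 0.0425
clock: 34.87
ee_pos: [0.4629, -0.0593, 0.1196]
tcp_rot: [0.709, 0.706, 0.0, 0.0]
contact_force: [1.5, 0.3, -0.2]
width: 0.0425
clock: 35.28
ee_pos: [0.4636, 0.141, 0.1197]
tcp_rot: [0.708, 0.706, 0.0, 0.0]
contact_force: [1.1, -0.1, 0.5]
width: 0.0429
clock: 35.7
ee_pos: [0.4642, 0.327, 0.1195]
tcp_rot: [0.707, 0.707, 0.001, -0.0]
contact_force: [0.8, 0.1, 0.1]
width: 0.0427
clock: 36.12
ee_pos: [0.4648, 0.3229, 0.0803]
tcp_rot: [0.708, 0.706, 0.0, 0.0]
contact_force: [-0.3, -0.6, -0.0]
width: 0.0427
shift cm [ 0.16 -0.86  9.25] turn about tool z -0.1 j6 2.07 tilt 0.02
```

View pics/w12.png

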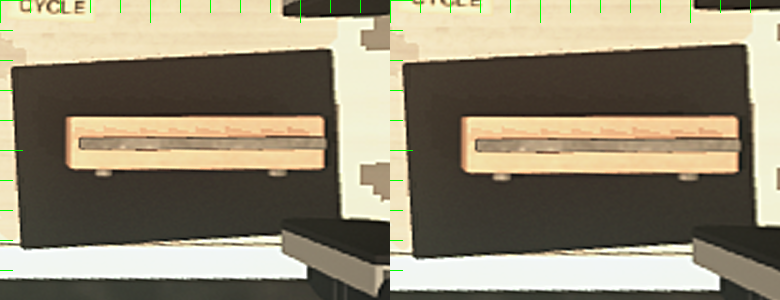

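```bash
python3 -m pendant '[[0.5,0.15,-0.8,1.5,0,0,0],[0.5,0,0,2,0,0,0],[0.5,0,0,2,0,0,0],[0.5,0,0,1.5,0,0,0],[0.5,0,0,0,0,0,0]]'
python3 -m pendant '[[0.5,0,0,0,0,0,0],[0.5,0,0,0,0,0,0],[0.5,0,0,0,0,0,0],[0.5,0,0,0,0,0,0],[0.5,0,0,0,0,0,0]]'
python3 -c "
from h import *
rel([.457,.3244,-.0122],-0.1)"
```

```text
clock: 36.58
ee_pos: [0.4553, 0.3234, 0.0079]
tcp_rot: [0.709, 0.706, -0.002, -0.0]
contact_force: [-0.8, -0.1, -0.1]
width: 0.0431
clock: 37.0
ee_pos: [0.4574, 0.3251, 0.0107]
tcp_rot: [0.708, 0.706, 0.001, 0.0]
contact_force: [0.1, -0.2, 1.0]
width: 0.0428
shift cm [-0.07 -0.05  2.29] turn about tool z -0.1 j6 2.08 tilt 0.12
```

```bash
python3 -m pendant '[[0.5,0,0,1,0,0,0],[0.5,0,0,0.8,0,0,0],[0.5,0,0,0.4,0,0,0],[0.5,0,0,0,0,0,0],[0.5,0,0,0,0,0,0]]'
python3 -m pendant '[[0.3,0,0,0.1,0,0,0],[0,0,0,0,0,0,0],[0,0,0,0,0,0,0],[0,0,0,0,0,0,0],[0,0,0,0,0,0,0]]'
python3 -m pendant '[[0,0,0,0,0,0,0],[0,0,0,-1,0,0,0],[0,0,0,-3,0,0,0],[0,0,0,-4,0,0,0],[0,0,0,-4,0,0,0]]'
python3 -m pendant '[[0,0,0,0,0,0,2],[0,0,0,0,0,0,2],[0,0,0,0,0,0,2],[0,0,0,0,0,0,2],[0,0,0,0,0,0,0]]'
python3 -c "
from h import *
rel([.4562,-.28,.11],-8)
rel([.6005,-.3212,.11],-8)"
```

```text
clock: 37.42
ee_pos: [0.4558, 0.3242, -0.0133]
tcp_rot: [0.708, 0.706, -0.001, -0.0]
contact_force: [0.2, -0.2, 1.0]
width: 0.0427
clock: 37.83
ee_pos: [0.4569, 0.3248, -0.0131]
tcp_rot: [0.708, 0.706, 0.0, 0.0]
contact_force: [-0.6, -0.5, 0.9]
width: 0.0165
clock: 38.25
ee_pos: [0.4548, 0.3236, 0.1072]
tcp_rot: [0.708, 0.706, -0.002, -0.001]
contact_force: [0.8, 1.2, -0.9]
width: 0.0165
clock: 38.67
ee_pos: [0.4562, 0.3244, 0.107]
tcp_rot: [0.756, 0.655, -0.0, -0.0]
contact_force: [0.0, -0.4, -2.9]
width: 0.016
shift cm [-59.82   8.65  -0.29] turn about tool z -0.2 j6 2.22 tilt 0.02
shift cm [-61.83  23.52  -0.3 ] turn about tool z -0.2 j6 2.22 tilt 0.02
```

```bash
python3 -m pendant '[[0,-2.5,0.36,0,0,0,0],[0,-3.8,0.55,0,0,0,0],[0,-3.8,0.55,0,0,0,0],[0,-3.8,0.55,0,0,0,0],[0,-3.8,0.55,0,0,0,0]]'
python3 -m pendant '[[0,-3.8,0.55,0,0,0,0],[0,-3.8,0.55,0,0,0,0],[0,-3.8,0.55,0,0,0,0],[0,-3.8,0.55,0,0,0,0],[0,-3.8,0.55,0,0,0,0]]'
python3 -m pendant '[[0,-3.8,0.55,0,0,0,0],[0,-3.8,0.55,0,0,0,0],[0,-3.8,0.55,0,0,0,0],[0,-3.8,0.55,0,0,0,0],[0,-3.8,0.55,0,0,0,0]]'
python3 -m pendant '[[0,-3.8,0.55,0,0,0,0],[0,-0.4,2.2,0,0,0,0],[0,-0.5,3.5,0,0,0,0],[0,-0.5,3.5,0,0,0,0],[0,-0.5,3.5,0,0,0,0]]'
python3 -m pendant '[[0,0,2.2,0,0,0,0],[0,0,0,0,0,0,0],[0,0,0,0,0,0,0],[0,0,0,0,0,0,0],[0,0,0,0,0,0,0]]'
python3 -c "
from h import *
rel([.6005,-.3212,.04],-8)"
```

```text
clock: 39.08
ee_pos: [0.4561, 0.1443, 0.1068]
tcp_rot: [0.755, 0.656, -0.0, 0.0]
contact_force: [0.9, -0.1, -0.9]
width: 0.0164
clock: 39.5
ee_pos: [0.4562, -0.048, 0.107]
tcp_rot: [0.755, 0.655, 0.0, 0.0]
contact_force: [0.6, 0.4, -1.6]
width: 0.0164
clock: 39.92
ee_pos: [0.4563, -0.24, 0.1069]
tcp_rot: [0.756, 0.655, 0.0, -0.0]
contact_force: [0.5, -0.5, -1.5]
width: 0.0167
clock: 40.33
ee_pos: [0.5806, -0.3143, 0.1067]
tcp_rot: [0.756, 0.655, -0.0, -0.0]
contact_force: [0.7, -0.7, -1.6]
width: 0.0167
clock: 40.75
ee_pos: [0.6004, -0.3162, 0.1066]
tcp_rot: [0.756, 0.655, -0.0, -0.001]
contact_force: [0.7, -0.2, -1.2]
width: 0.0164
shift cm [-0.49  0.09  6.66] turn about tool z -0.2 j6 1.14 tilt 0.09
```

```bash
python3 -m pendant '[[0,-0.45,0.1,1.5,0,0,0],[0,0,0,2,0,0,0],[0,0,0,2,0,0,0],[0,0,0,1,0,0,0],[0,0,0,0,0,0,0]]'
python3 -m pendant '[[0,0,0,0,0,0,0],[0,0,0,0,0,0,0],[0,0,0,0,0,0,0],[0,0,0,0,0,0,0],[0,0,0,0,0,0,0]]'
python3 -c "
from h import *
rel([.6005,-.3208,-.0101],-8)
e,q=err();c=cam('wrist');p,d=capture('wrist');K,r,t=c
# copper mask -> far-end columns, and depth on the bar top
h=cv2.cvtColor(p,cv2.COLOR_RGB2HSV);m=((h[...,0]<16)&(h[...,1]>90)&(h[...,2]>110));m[:, :200]=0;m[:,350:]=0
v,u=np.nonzero(m);P=np.linalg.inv(K)@np.stack([u*d[v,u],v*d[v,u],d[v,u]]);T=((r.T@(P-t[:,None])).T-e)@q.as_matrix()
k=(abs(T[:,1])<.02)&(T[:,2]<.0)
print(k.sum(),'tool x',np.percentile(T[k,0],[1,99]).round(4),'y',np.percentile(T[k,1],[1,50,99]).round(4),'z',np.percentile(T[k,2],[1,50,99]).round(4))"
```

```text
clock: 41.17
ee_pos: [0.599, -0.3196, 0.0388]
tcp_rot: [0.756, 0.655, -0.001, -0.003]
contact_force: [-0.6, -0.1, -2.4]
width: 0.0165
clock: 41.58
ee_pos: [0.6028, -0.3217, 0.0427]
tcp_rot: [0.756, 0.655, 0.0, 0.001]
contact_force: [-0.4, 0.3, -2.3]
width: 0.0164
shift cm [ 0.06 -0.25  5.28] turn about tool z -0.2 j6 1.13 tilt 0.11
4621 tool x [-0.0415  0.0422] y [-0.0074 -0.0009  0.01  ] z [-0.0376 -0.0318 -0.02  ]
```

```bash
python3 -m pendant '[[0,0.05,-0.2,1.3,0,0,0],[0,0,0,1.3,0,0,0],[0,0,0,1.3,0,0,0],[0,0,0,0.6,0,0,0],[0,0,0,0.3,0,0,0]]'
python3 -m pendant '[[0,0,0,0.1,0,0,0],[0,0,0,0,0,0,0],[0,0,0,0,0,0,0],[0,0,0,0,0,0,0],[0,0,0,0,0,0,0]]'
python3 -c "
from h import *
rel([.6005,-.3208,-.0101],-8)"
```

```text
clock: 42.05
ee_pos: [0.5994, -0.3199, -0.0076]
tcp_rot: [0.756, 0.655, -0.0, -0.001]
contact_force: [0.2, 0.1, -2.5]
width: 0.0164
clock: 42.47
ee_pos: [0.6007, -0.3208, -0.0066]
tcp_rot: [0.756, 0.655, 0.0, 0.001]
contact_force: [0.6, -0.1, -1.9]
width: 0.0162
shift cm [-0.   -0.02  0.35] turn about tool z -0.2 j6 1.13 tilt 0.08
```

```bash
python3 -m pendant '[[0,0,0,0.2,0,0,0],[0,0,0,0.1,0,0,0],[0,0,0,0,0,0,0],[0,0,0,0,0,0,0],[0,0,0,0,0,0,0]]'
python3 -m pendant '[[0,0,0,0.1,0,0,0],[0,0,0,0,0,0,0],[0,0,0,0,0,0,0],[0,0,0,0,0,0,0],[0,0,0,0,0,0,0]]'
```

```text
clock: 42.88
ee_pos: [0.6004, -0.3206, -0.0101]
tcp_rot: [0.756, 0.655, 0.0, 0.0]
contact_force: [0.3, -0.1, 1.8]
width: 0.016
clock: 43.3
ee_pos: [0.6005, -0.3206, -0.0101]
tcp_rot: [0.756, 0.655, 0.0, 0.0]
contact_force: [-2.2, 1.2, 7.0]
width: 0.0164
```

```bash
python3 -m pendant '[[0.35,0,0,0,0,0,0],[0.35,0,0,0,0,0,0],[0.35,0,0,0,0,0,0],[0.35,0,0,-2,0,0,0],[0.35,0,0,-4,0,0,0]]'
python3 -m pendant '[[0.6,0,0,-4,0,0,0],[0.6,0,0,-4,0,0,0],[0.6,0,-3,0,0,0,0],[0.6,0,-3.5,0,0,0,0],[0.6,-2,-1,0,0,0,0]]'
python3 -m pendant '[[0.6,-2,0,0,0,0,0],[0.6,0,0,0,0,0,0],[0.6,0,0,0,0,0,0],[0.6,0,0,0,0,0,0],[0.6,0,0,0,0,0,0]]'
python3 -c "
from h import *
e,q=err();c=cam('wrist');p,d=capture('wrist');K,r,t=c
np.savez('pics/w13.npz',p=p,d=d,K=K,r=r,t=t)"
python3 -m pendant '[[0.6,2,-4,0,0,0,0],[0.6,3.5,-1.5,0,0,0,0],[0.6,4,-0.5,0,0,0,0],[0.6,4,-0.5,0,0,0,0],[0.6,4,-0.5,0,0,0,0]]'
python3 -m pendant '[[0.6,4,-0.5,0,0,0,0],[0.6,4,-0.5,0,0,0,0],[0.6,4,-0.5,0,0,0,0],[0.6,4,-0.5,0,0,0,0],[0.6,4,-0.5,0,0,0,0]]'
python3 -m pendant '[[0.6,3,-0.4,0,0,0,0],[0.6,0,0,0,0,0,0],[0.6,0,0,0,0,0,0],[0.6,0,0,0,0,0,0],[0.6,0,0,0,0,0,0]]'
python3 -c "
from h import *
e,q=err();c=cam('wrist');p,d=capture('wrist');K,r,t=c
np.savez('pics/w14.npz',p=p,d=d,K=K,r=r,t=t)
for f,o,cx,cy in (('w13','a',.6005,-.321),('w13','b',.4623,-.281),('w14','c',.454,.164)):
    panels(f'pics/{f}.npz',f'pics/f{o}.png',cx,cy,(.09,.13),(.022,.015),2200)
cv2.imwrite('pics/final.png',np.vstack([cv2.imread(f'pics/f{o}.png') for o in 'abc']))"
```

```text
clock: 43.72
ee_pos: [0.5957, -0.3176, 0.0428]
tcp_rot: [0.756, 0.655, -0.002, -0.006]
contact_force: [0.7, -0.5, -0.2]
width: 0.0299
clock: 44.13
ee_pos: [0.5168, -0.3234, 0.1267]
tcp_rot: [0.755, 0.656, -0.001, -0.005]
contact_force: [-0.6, 1.9, -2.3]
width: 0.0515
clock: 44.55
ee_pos: [0.5207, -0.3488, 0.1284]
tcp_rot: [0.756, 0.655, 0.0, -0.0]
contact_force: [0.4, -0.5, -0.1]
width: 0.0512
clock: 45.02
ee_pos: [0.4782, -0.1659, 0.1286]
tcp_rot: [0.756, 0.655, 0.0, 0.0]
contact_force: [0.8, 0.5, -1.6]
width: 0.0514
clock: 45.43
ee_pos: [0.482, 0.0362, 0.1289]
tcp_rot: [0.756, 0.655, 0.0, 0.0]
contact_force: [1.4, -0.1, -0.2]
width: 0.051
clock: 45.85
ee_pos: [0.4826, 0.0631, 0.1286]
tcp_rot: [0.756, 0.654, -0.0, 0.0]
contact_force: [-0.6, 0.0, 0.0]
width: 0.0515
```

View pics/final.png

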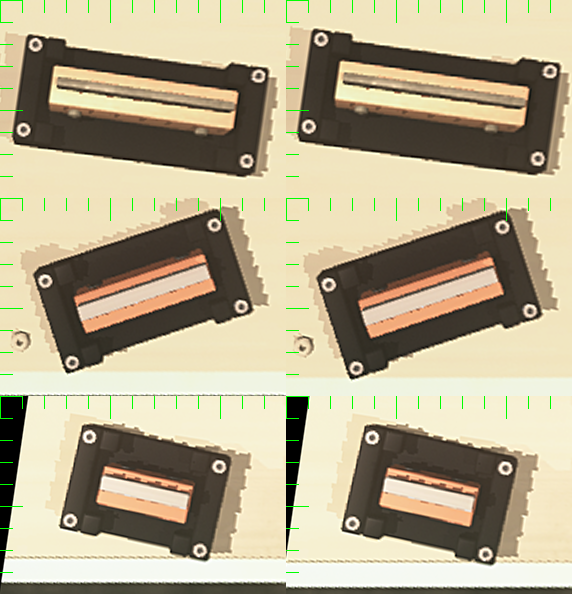

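All three bars lie within the pockets of their own cradles. I'll run a last numeric check of bar-top heights and the bystanders, then hand in.

Run:
```python
from h import *
for f,n,cx,cy,a,L in (('w13','long',.6005,-.321,-8,.085),('w13','medium',.4623,-.281,18.4,.063),('w14','short',.454,.164,-13,.042)):
    w=np.load(f'pics/{f}.npz');K,r,t,d=w['K'],w['r'],w['t'],w['d'];a=np.radians(a)
    v,u=np.mgrid[0:420,0:560];P=np.linalg.inv(K)@np.stack([u*d,v*d,d]).reshape(3,-1);W=(r.T@(P-t[:,None])).T-[cx,cy,0]
    x=W[:,0]*np.cos(a)+W[:,1]*np.sin(a);y=-W[:,0]*np.sin(a)+W[:,1]*np.cos(a)
    k=(abs(x)<.014)&(abs(y)<L/2+.004)&(W[:,2]>.019)&(W[:,2]<.04)&(d.ravel()>0)
    c=k&(W[:,2]<.0245); A=np.column_stack([x[c],y[c],np.ones(c.sum())]);s=np.linalg.lstsq(A,W[c,2],rcond=None)[0]
    print(n,'top z',np.median(W[c,2]).round(4),'slope',s[:2].round(3),'x',np.percentile(x[k],[1,99]).round(4),'y',np.percentile(y[k],[1,99]).round(4),'zmax',np.percentile(W[k,2],99).round(4))
p,_=capture('top');q=cv2.imread('pics/top0.png')[:,:,::-1]
for n,u,v in (('tin',284,244),('reel',340,244),('weight',191,197)):
    a,b=[cv2.cvtColor(np.ascontiguousarray(i[v-20:v+20,u-26:u+26]),cv2.COLOR_RGB2GRAY).astype(np.float32) for i in(p,q)]
    print(n,'pixel shift',np.round(cv2.phaseCorrelate(b,a)[0],2))
```

```text
long top z 0.0217 slope [ 0.011 -0.   ] x [-0.0079  0.0098] y [-0.0412  0.0411] zmax 0.029
medium top z 0.0218 slope [-0.011 -0.001] x [-0.0074  0.0103] y [-0.0319  0.0291] zmax 0.0293
short top z 0.0218 slope [-0.007  0.002] x [-0.0082  0.0095] y [-0.0211  0.0193] zmax 0.0292
tin pixel shift [ 0.21 -0.27]
reel pixel shift [ 0.56 -0.39]
weight pixel shift [-0.13  0.02]
```

```bash
python3 -c "
from workcell import *
print(sign_off())"
```

```text
the job is handed in; nothing more can be done
None
```

All three bars are in the cradles made for them, and I handed the job in at about 46 s of the 120 s. I parked the long bar on the pad, moved the short and then the medium bar to their own cradles, and put the long bar in last. Each bar was pressed lightly onto its support before I opened the jaws.

**Last checks (wrist and top cameras):**
- **Height and level:** the copper tops are at 21.7–21.8 mm, where 22 mm means fully down. Tilt is about 0.01 rad, and the steel edges are up.
- **Position:** each bar centre is within about 1.5 mm of its cradle's, with its length along the pocket.
- **Bystanders:** the tin, reel and weight shifted by 0.7 pixel or less in the top view (about 1.5 mm), which is within noise.
- **Robot:** the arm is clear of everything.

**What disagreed or went wrong:**
- **Fingertip position:** the fingertips are about 17 mm behind the reported TCP, not ahead of it as stated. My first grasp therefore closed on air above the long bar.
- **Grip too low:** my next grip on the long bar was too low, so the fingertips met the pad before the bar did. That press read up to about 51 N at the wrist. It appears to have been on the fingers only, but I can't rule out that it counts against the 40 N limit for the arm or the gripper's body.
- **Fix:** I put the bar back on the short cradle and gripped it again higher up. I used the corrected fingertip offset for every grasp after that.

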